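# Pack the group's specimen box in layers

### The arm

A 6-joint arm with a two-finger parallel gripper is mounted at the origin on the work surface. World frame = base frame: x ahead of the robot, y to its left, z up, the work surface at z = 0. Lengths are in m, angles in degrees, forces in N, time in s.
With the tool pointing down it reaches from about 0.35 to 0.875 m from the base axis. Payload 4.2 kg.
Tool frame: the origin (TCP) lies on the centre line of the jaws, within the pads' length; the fingertips stand 22 mm ahead of it and the grasp point (between the pads) lies 3 mm ahead of it (r.tcp_to_tips is the distance from the TCP to the fingertips, in m); z points along the fingers, y is the line along which they close (so a half turn about z gives the same grasp; the last joint's range is limited). The gripper opens to 87 mm and grips with 3 to 60 N. Pads are 19 mm wide; open, the fingers measure 117 mm over their backs; the gripper's body (75 mm by 190 mm) begins 51 mm behind the grasp point.
Start: joints at [-60.126, 22.042, 0.453, 0, -68.411, -14.817], TCP at [0.162, -0.604, 0.245] pointing down, gripper open.
Joint ranges: [-179.83, 179.83], [-69.29, 118.12], [-61.27, 80.66], [-181.25, 117.63], [-171.15, -9.14], [-177.46, 177.46]. Speed limits (degrees/s): [159.86, 159.86, 180, 180, 180, 180].

### API

Orientations are given as a 3x3 rotation matrix whose columns are the frame's x, y, z axes.
In Python, from station import r gives the robot as it stands.
- The arm moves only by the tool apply_moves, never from a script. Its argument "plan" is a list of rows, each an object with "grip": the opening, from 0 (shut) to 1 (fully open); "offset": the shift along the tool's x, y, z in cm, a list of three; "spin": the turn about the tool's z in rad. A call has 1 to 5 rows; each row is the pose to reach, as a shift and turn from the pose commanded when the call began, along the tool's axes at that moment; what a row does not reach only later rows make up. A row lasts 1/10 s, in which the tool goes at most 50 mm and 8.59 degrees, less where a joint would pass 70% of its speed; a pose out of reach is approached as far as the arm can. A call with a gripper value outside its range is refused whole. The fingers move at their own pace and stop on an object; the grip force is fixed at half the most. Time passes only in rows, so rows that repeat a pose let the fingers close. It gives the time, the measured TCP pose, the force, the opening and the grip force at its end, in the units of the state.
- r.sense(): the state, without advancing time (a new reading comes with each control period).
- r.capture(name): name is "scene" or "top" or "wrist"; returns a dict with "img" (400x640x3 uint8, blue, green, red), "depth" (400x640 float32, m along the optical axis (not along the pixel's ray), 0 where there is no reading), "mtx" (3x3 intrinsics, pixels), "dist_coeffs" ([k1, k2, p1, p2, k3] as OpenCV has them; the pictures are not rectified), "R" (3x3) and "t" (3): a world point X has camera coordinates R X + t. Camera axes: x right, y down, z forward; pixel columns grow to the right and rows downward; lengths in m; the calibration is good to about 2 mm. A picture is of the moment at which its call begins.
- r.finish_job(): hands the job in; it is judged then, once.
The state is a dict: "time_s": time; "joints": joint angles; "joint_velocities": joint speeds; "effort": joint torques, N m; "tcp_pos": TCP position; "ee_rot": TCP orientation; "wrist_force": force on the tool from outside, world axes, zero at the start; "moment": the same for the moment, N m; "gripper_width": opening from 0.0 (shut) to 1.0 (fully open); "gripper_force": force on a finger pad.
Only numpy, scipy, OpenCV 4.12 (cv2) and the standard library are available. Lean on these libraries where they do the work, as an engineer would, in place of code of your own. Each camera call takes 0.05 s, during which the arm holds its last target. There are 200 camera calls.

### The job

Pack our group's blue things into the white transport box in layers: first stand the large and the small blue-capped pot upright in the foam holes that fit them, then lay the grey divider flat on the box's end steps over the pots, and last lay the blue slide mailer and the blue coverslip box flat on the divider, one on each side of its handle. Set each thing down without dropping it, keep the pots upright, and leave the other groups' yellow and green pots and green mailer where they are.

Things in the scene. Friction and masses are not known exactly. Their poses are not given: they have to be found in the camera images.
- crate: White box, fixed. Origin: centre of underside; y along its long side, z up. 170 (x) x 250 (y) mm, rim at 108; inside 160 x 240, flaring 6 mm a side above z 73. Steps 20 mm wide at both y ends, tops at z 73, carry the divider. Between them foam, top z 20, with through holes: large, 72 mm across, at y +47; small, 54 mm, at y -50 (both x 0). In them pots stand on the floor, z 5, tops at z 69.
- large_blue_center (a point): Large pot of our set: white body, blue ribbed screw cap; cap 58 mm diameter, body 54 mm, 64 mm tall, upright, loose, under 0.2 kg. Point at its centre, 32 mm above its foot, z up. The cap is the top 16 mm: grip there, since the foam in the box would be in the way of fingers lower down. Its place: the large foam hole.
- small_blue_center (a point): Small pot of our set: white body, blue ribbed screw cap; cap 40 mm diameter, body 36 mm, 64 mm tall, upright, loose, under 0.2 kg. Point at its centre, 32 mm above its foot, z up. The cap is the top 16 mm: grip there, since the foam in the box would be in the way of fingers lower down. Its place: the small foam hole.
- divider_handle (a point): Grey divider plate, loose, flat on the bench: 148 (x) x 228 (y) x 5 mm, 0.15 kg, black bar handle over its middle. Point: centre of the bar, 30 mm above the plate's underside. Bar 70 mm along x, 12 thick along y, 14 high, on two posts: grip across the 12 mm. y is the long way, z up. Fits the box either way round, 6 mm spare a side; seated, its upper face is 78 mm above the bench.
- blue_mailer_center (a point): Blue slide mailer of our set: flat, all blue, five cross ribs on top, 84 (x) x 32 (y) x 22 (z) mm, lying flat, loose, under 0.1 kg. Point at its centre, 11 mm above its underside. Goes on the divider.
- blue_slipbox_center (a point): Blue coverslip box of our set: blue with a white paper label on top, 60 (x) x 46 (y) x 24 (z) mm, lying flat, loose, about 0.1 kg. Point at its centre, 12 mm above its underside. Goes on the divider.
- large_yellow_center (a point): Look-alike that stays: large pot like the large blue one (58 mm diameter, 64 mm tall, loose) but with a yellow cap. Point at its centre, 32 mm above its foot.
- small_green_center (a point): Look-alike that stays: small pot like the small blue one (40 mm diameter, 64 mm tall, loose) but with a green cap. Point at its centre, 32 mm above its foot.
- green_mailer_center (a point): Look-alike that stays: slide mailer like the blue one (84 x 32 x 22 mm, loose) but green. Point at its centre, 11 mm above its underside.
There are look-alikes about, which are no part of the job. Leave any brown or red look-alike of the part that bears blue_mailer_center alone. What is shaped like the part that bears small_blue_center but pink is not meant.

How it is judged (in metres and radians):
On the way, in this order (a step that is already met when the one before it is completed fails the run):
1. both blue-capped pots stand upright in their own foam holes, released (x of large_blue_center in the frame of crate between -0.015 and 0.015 m and y of large_blue_center in the frame of crate between 0.032 and 0.062 m and z of large_blue_center in the frame of crate between 0.031 and 0.043 m and angle between each of large_blue_center, small_blue_center's own z axis and vertical below 0.12 rad and x of small_blue_center in the frame of crate between -0.015 and 0.015 m and y of small_blue_center in the frame of crate between -0.065 and -0.035 m and z of small_blue_center in the frame of crate between 0.031 and 0.043 m and contact force between the fingers and large_blue below 0.1 N and contact force between the fingers and small_blue below 0.1 N), for 0.2 s.
2. the divider lies flat on both steps over the pots, released (x of large_blue_center in the frame of crate between -0.015 and 0.015 m and y of large_blue_center in the frame of crate between 0.032 and 0.062 m and z of large_blue_center in the frame of crate between 0.031 and 0.043 m and angle between each of large_blue_center, small_blue_center's own z axis and vertical below 0.12 rad and x of small_blue_center in the frame of crate between -0.015 and 0.015 m and y of small_blue_center in the frame of crate between -0.065 and -0.035 m and z of small_blue_center in the frame of crate between 0.031 and 0.043 m and z of divider_handle in the frame of crate between 0.098 and 0.108 m and x of divider_handle in the frame of crate between -0.014 and 0.014 m and y of divider_handle in the frame of crate between -0.014 and 0.014 m and angle between divider_handle's own z axis and vertical below 0.06 rad and contact force between the fingers and divider below 0.1 N), for 0.2 s.
At the end, for the whole second after the job is handed in: Blue pots upright in their own foam holes (within 15 mm of hole centre, foot on the floor); divider flat on both steps (5 mm); blue mailer and coverslip box flat on it, on opposite sides of the handle (20 to 110 mm from it); all released, at rest; yellow and green things within 3 cm of their start (all of step 2 and z of blue_mailer_center in the frame of crate between 0.083 and 0.095 m and x of blue_mailer_center in the frame of crate between -0.07 and 0.07 m and angle between each of blue_mailer_center, blue_slipbox_center's own z axis and vertical below 0.12 rad and z of blue_slipbox_center in the frame of crate between 0.084 and 0.096 m and x of blue_slipbox_center in the frame of crate between -0.07 and 0.07 m and ((y of blue_mailer_center in the frame of crate between 0.02 and 0.11 m and y of blue_slipbox_center in the frame of crate between -0.11 and -0.02 m) or (y of blue_mailer_center in the frame of crate between -0.11 and -0.02 m and y of blue_slipbox_center in the frame of crate between 0.02 and 0.11 m)) and contact force between the fingers and large_blue below 0.1 N and contact force between the fingers and small_blue below 0.1 N and contact force between the fingers and blue_mailer below 0.1 N and contact force between the fingers and blue_slipbox below 0.1 N and linear speed of each of large_blue, small_blue, divider, blue_mailer, blue_slipbox below 0.03 m/s and distance of each of large_yellow_center, small_green_center, green_mailer_center from where it was at the start of the episode below 0.03 m and angle between each of large_yellow_center, small_green_center, green_mailer_center's own z axis and vertical below 0.15 rad); the robot touches nothing.
It fails at once if a look-alike (yellow or green) is moved from its place by more than 3 cm (distance of any of large_yellow_center, small_green_center, green_mailer_center from where it was at the start of the episode above 0.03 m).
It fails at once if a blue-capped pot is tipped over (angle between any of large_blue_center, small_blue_center's own z axis and vertical above 0.7 rad).
It fails at once if one of the things to be packed is dropped (falls freely by more than about 3 cm) ((linear speed of large_blue above 0.8 m/s and contact force between the fingers and large_blue below 0.1 N) or (linear speed of small_blue above 0.8 m/s and contact force between the fingers and small_blue below 0.1 N) or (linear speed of divider above 0.8 m/s and contact force between the fingers and divider below 0.1 N) or (linear speed of blue_mailer above 0.8 m/s and contact force between the fingers and blue_mailer below 0.1 N) or (linear speed of blue_slipbox above 0.8 m/s and contact force between the fingers and blue_slipbox below 0.1 N)).
It also fails if it takes over 128 s, if anything falls off the work surface, if the arm or the gripper's body presses on something with over 40 N, if the wrist force passes 120 N, or if a joint passes its speed limit or range.

## Working session

There is one attempt and no reset: what is moved stays moved. The work goes in short steps, Python scripts to look and compute and a tool call to move; the robot and the scene stay as the last step left them, time stands still between calls to the robot, and variables do not carry over. Pictures are saved under pics/ and viewed, at most 14 in all, crops included, and the job is handed in when it is done.

Besides the shell and the picture viewer there is one more tool, called by a JSON object that holds its "method" and its "body", one argument or row to a line. apply_moves: Moves the arm, as the interface text tells. Its arguments: {"type":"object","properties":{"plan":{"type":"array"}},"required":["plan"]}

```bash
ls; mkdir -p pics
python3 - <<'E'
from station import r
import cv2
for n in("scene","top"):
    c=r.capture(n);cv2.imwrite(f"pics/{n}0.png",c["img"]);print(n,c["mtx"].tolist(),c["dist_coeffs"],c["R"].tolist() if hasattr(c["R"],'tolist') else c["R"],c["t"])
print(r.sense(), r.tcp_to_tips)
E
```

```text
pics
scene [[451.05288013831, 0.0, 316.6771643718494], [0.0, 451.05288013831, 195.1779886039406], [0.0, 0.0, 1.0]] [-0.1272803  0.         0.         0.         0.       ] [[-0.5826090373981735, 0.812586914943634, 0.016407778775970876], [0.6176192649022885, 0.4557632479091582, -0.6409573351455241], [-0.5283116061223059, -0.3632937757761378, -0.7674011202225253]] [ 0.26010928 -0.26034059  1.38682511]
top [[393.17985717758415, 0.0, 319.0531565786762], [0.0, 393.17985717758415, 197.76219829328284], [0.0, 0.0, 1.0]] [-0.00544575  0.          0.          0.          0.        ] [[-0.010825973898104019, -0.9999134349490643, 0.007478027649105336], [-0.9966368023386993, 0.010182403028978142, -0.08131053371272202], [0.08122735077084453, -0.008333143279619561, -0.9966607628525523]] [0.02739917 0.4652775  0.89071296]
{'time_s': 0.1, 'joints': array([-6.01283957e+01,  2.20877796e+01,  3.87330680e-01, -2.30755093e-02,
       -6.84121388e+01, -1.48162608e+01]), 'joint_velocities': array([-0.0296864 , -0.15106951,  0.1582536 ,  0.13186224,  0.02998121,
        0.0005077 ]), 'effort': array([-3.86105303e-04, -3.91691530e+01,  1.87934482e+01,  4.23189774e+00,
        1.34551513e-02, -7.40957989e-05]), 'tcp_pos': array([ 0.16222118, -0.60306732,  0.24355786]), 'ee_rot': array([[-9.65713905e-01, -2.59607833e-01, -6.53943893e-04],
       [-2.59608618e-01,  9.65712064e-01,  1.89045486e-03],
       [ 1.40744616e-04,  1.99540802e-03, -9.99997999e-01]]), 'wrist_force': array([0.17098522, 0.22090927, 0.59523676]), 'moment': array([0.00927424, 0.0215608 , 0.02133655]), 'gripper_force': 0.0, 'gripper_width': 0.9989715142259673} 0.022
```

View pics/top0.png

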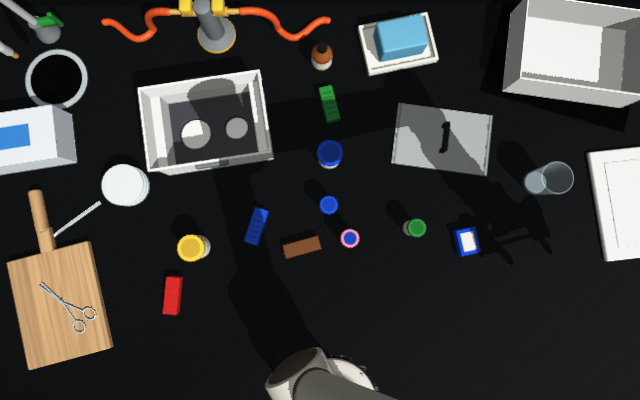

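View pics/scene0.png

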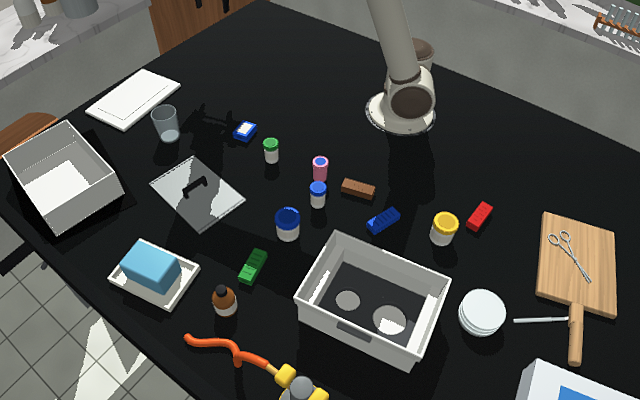

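The top view shows these candidates:
- **Boxes:** the crate with foam holes is at (205,122). The plain tote at (575,50) is not it.
- **Large pots:** blue is at (330,153), and the yellow look-alike is at (192,247).
- **Small pots:** blue with a white body is at (329,204). The pink one with a blue cap at (350,238) and the green one at (416,228) are look-alikes.
- **Mailers:** blue is at (257,226). Brown (301,246), red (172,295) and green (329,104) are look-alikes.
- **Other things to pack:** the slip box is at (467,241) and the divider is at (442,138).

I'll measure these with colour masks and depth, and check the choice in one close crop.

```bash
cat > h.py <<'E'
import numpy as np, cv2
from station import r
def world(c):
    h,w=c["depth"].shape
    uv=np.stack(np.meshgrid(np.arange(w),np.arange(h)),-1).reshape(-1,1,2).astype(np.float64)
    n=cv2.undistortPoints(uv,c["mtx"],np.array(c["dist_coeffs"])).reshape(-1,2)
    d=c["depth"].reshape(-1,1)
    P=(np.hstack([n,np.ones((len(n),1))])*d-np.array(c["t"]).ravel())@np.array(c["R"])
    P[d[:,0]==0]=np.nan
    return P.reshape(h,w,3)
def rect(p):
    (cx,cy),(w,h),a=cv2.minAreaRect((p[:,:2]*1000).astype(np.float32))
    if w<h: w,h,a=h,w,a+90     # a: angle of long side
    return np.round([cx,cy,w,h,(a+90)%180-90],1)
def blob(W,hsv,box,lo,hi,zr):
    x0,y0,x1,y1=box; m=cv2.inRange(hsv,lo,hi)[y0:y1,x0:x1]>0
    p=W[y0:y1,x0:x1][m]; p=p[(p[:,2]>zr[0])&(p[:,2]<zr[1])]
    return p
E
python3 - <<'E'
from h import *
c=r.capture("top");W=world(c);hsv=cv2.cvtColor(c["img"],cv2.COLOR_BGR2HSV)
B=((100,120,60),(130,255,255));A=((0,0,0),(180,255,255))
for n,b,(lo,hi),z in [("large",(305,130,355,180),B,(.055,.08)),("small",(312,188,340,220),B,(.055,.08)),("pink",(338,225,362,252),B,(.05,.08)),
 ("mailer",(240,195,275,250),B,(.015,.03)),("slip",(450,220,485,260),A,(.015,.035)),("yellow",(172,230,215,265),((20,100,100),(35,255,255)),(.055,.08)),
 ("green",(400,215,430,240),((45,80,50),(85,255,255)),(.055,.08)),("gmail",(312,80,345,125),((45,80,50),(85,255,255)),(.015,.03)),
 ("brown",(275,230,325,262),A,(.014,.035)),
 ("div",(380,95,500,185),A,(.002,.015)),("handle",(380,95,500,185),A,(.025,.05)),("rim",(130,60,280,180),A,(.1,.115)),
 ("floor",(150,80,260,165),A,(-.003,.011)),("bholeL",(170,110,217,155),A,(-.003,.011)),("bholeS",(220,110,252,145),A,(-.003,.011))]:
    p=blob(W,hsv,b,lo,hi,z)
    print(n,len(p),rect(p) if len(p)>4 else "",np.round(np.median(p,0)*1000,1) if len(p) else "")
cv2.imwrite("pics/crop.png",cv2.resize(c["img"][130:265,230:490],None,fx=3,fy=3))
E
```

```text
large 526 [ 5.632e+02 -1.600e+00  5.650e+01  5.580e+01 -4.000e-01] [563.6  -2.4  63. ]
small 262 [447.    1.4  39.7  39.  -19. ] [447.9   1.4  63. ]
pink 120 [373.1 -42.8  26.1  24.4   0.8] [373.1 -43.5  63.4]
mailer 513 [403.5 167.8  83.7  32.  -18.2] [402.  167.7  20.6]
slip 552 [ 363.4 -316.1   61.6   47.6   11.6] [ 362.6 -314.9   22.9]
yellow 576 [356.2 303.8  58.2  57.3 -23.1] [355.5 302.9  62.8]
green 274 [ 395.1 -191.1   40.8   39.2  -37.4] [ 395.4 -190.3   63. ]
gmail 467 [691.3  -3.8  84.8  31.9  12.9] [690.6  -3.7  20.8]
brown 520 [354.2  63.8  85.5  32.4 -75.2] [354.9  62.8  20.4]
div 5106 [ 605.  -268.8  291.5  216.7   89.4] [ 605.1 -268.4    4.2]
handle 182 [ 605.9 -271.5   69.4   13.1   -8.9] [ 605.2 -269.6   35. ]
rim 1510 [627.4 265.1 264.7 195.1 -81.5] [648.3 283.7 107.4]
floor 1215 [647.3 300.1 333.9 125.6  57.3] [630.4 299.3   3.6]
bholeL 686 [623.9 313.9  67.9  67.4  88.7] [624.1 314.2   3.7]
bholeS 380 [638.2 217.5  50.5  49.6 -89.5] [637.9 218.2   3.9]
```

View pics/crop.png

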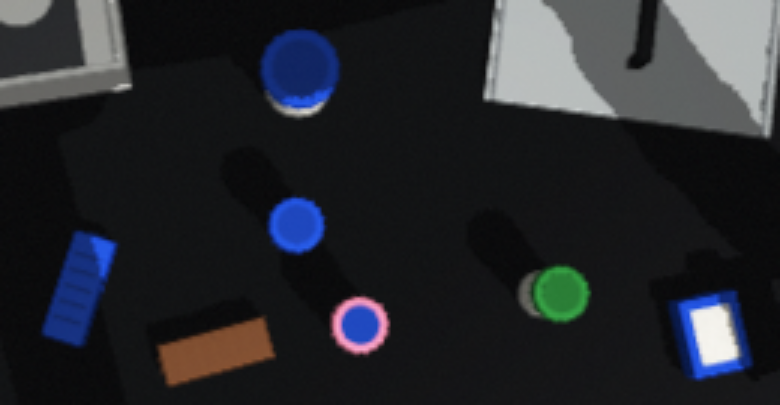

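```bash
cat >> h.py <<'E'
def to(x,y,z,yaw):
    """offset (cm, tool axes) and spin (rad) from the measured pose to x,y,z (m); yaw = angle of tool y in the plane, deg"""
    s=r.sense();R=np.array(s["ee_rot"]);d=R.T@(np.array([x,y,z])-s["tcp_pos"])
    a=np.degrees(np.arctan2(R[1,1],R[0,1])); e=(yaw-a+180)%360-180
    print("offset",np.round(d*100,2),"spin",round(-np.radians(e),3),"| tcp",np.round(s["tcp_pos"],4),"yaw",round(a,1),"w",round(s["gripper_width"],3),"F",np.round(s["wrist_force"],1),"j6",round(s["joints"][5],1))
E
python3 - <<'E'
from h import *
to(.5635,-.002,.20,188.5)
W=world(r.capture("top"))
m=(W[...,2]>.12)&(W[...,0]>.3); ys,xs=np.nonzero(m); p=W[m]
for y0 in np.arange(-.8,.8,.1):
    q=p[(p[:,1]>=y0)&(p[:,1]<y0+.1)]
    if len(q): print(round(y0,1),len(q),"xmin",round(q[:,0].min(),3),"zmax",round(q[:,2].max(),3))
E
```

```text
offset [-54.36  47.63   4.45] spin -1.457 | tcp [ 0.1623 -0.6031  0.2437] yaw 105.0 w 1.003 F [-0.1  0.4 -0. ] j6 -14.8
0.2 575 xmin 0.847 zmax 0.141
0.3 89 xmin 0.85 zmax 0.141
0.6 253 xmin 0.752 zmax 0.183
```

{"method": "apply_moves", "body": {
  "plan": [
    {"grip": 1, "offset": [-54.4, 47.6, 4.4], "spin": -1.457},
    {"grip": 1, "offset": [-54.4, 47.6, 4.4], "spin": -1.457},
    {"grip": 1, "offset": [-54.4, 47.6, 4.4], "spin": -1.457},
    {"grip": 1, "offset": [-54.4, 47.6, 4.4], "spin": -1.457},
    {"grip": 1, "offset": [-54.4, 47.6, 4.4], "spin": -1.457}
  ]
}}

```text
time_s: 0.7
tcp_pos: [0.3017, -0.3943, 0.2292]
ee_rot: [[-0.525, -0.851, 0.0], [-0.851, 0.525, -0.0], [-0.0, -0.0, -1.0]]
wrist_force: [1.5, -0.4, 0.2]
gripper_width: 0.999
gripper_force: 0.0
```

```bash
python3 -c "
from h import *
to(.5635,-.002,.20,188.5)"
```

```text
offset [-47.14  -1.71   2.92] spin -0.701 | tcp [ 0.3017 -0.3943  0.2292] yaw 148.4 w 0.999 F [ 1.5 -0.4  0.2] j6 2.2
```

{"method": "apply_moves", "body": {
  "plan": [
    {"grip": 1, "offset": [-47.1, -1.7, 2.9], "spin": -0.701},
    {"grip": 1, "offset": [-47.1, -1.7, 2.9], "spin": -0.701},
    {"grip": 1, "offset": [-47.1, -1.7, 2.9], "spin": -0.701},
    {"grip": 1, "offset": [-47.1, -1.7, 2.9], "spin": -0.701},
    {"grip": 1, "offset": [-47.1, -1.7, 2.9], "spin": -0.701}
  ]
}}

```text
time_s: 1.2
tcp_pos: [0.4414, -0.1874, 0.2141]
ee_rot: [[0.148, -0.989, 0.001], [-0.989, -0.148, -0.0], [0.0, -0.001, -1.0]]
wrist_force: [1.6, -0.1, 1.4]
gripper_width: 1.0
gripper_force: 0.0
```

```bash
python3 -c "
from h import *
to(.5635,-.002,.12,188.5)"
```

```text
offset [-16.53 -14.81   9.42] spin -0.0 | tcp [ 0.4414 -0.1874  0.2141] yaw -171.5 w 1.0 F [ 1.6 -0.1  1.4] j6 12.0
```

{"method": "apply_moves", "body": {
  "plan": [
    {"grip": 1, "offset": [-16.5, -14.8, 4.0], "spin": 0},
    {"grip": 1, "offset": [-16.5, -14.8, 6.0], "spin": 0},
    {"grip": 1, "offset": [-16.5, -14.8, 8.0], "spin": 0},
    {"grip": 1, "offset": [-16.5, -14.8, 9.4], "spin": 0},
    {"grip": 1, "offset": [-16.5, -14.8, 9.4], "spin": 0}
  ]
}}

```text
time_s: 1.7
tcp_pos: [0.5645, -0.0028, 0.1189]
ee_rot: [[0.144, -0.99, 0.0], [-0.99, -0.144, 0.0], [-0.0, -0.0, -1.0]]
wrist_force: [0.6, -0.7, 0.0]
gripper_width: 1.002
gripper_force: 0.0
```

Run:
```python
from h import *
to(.5635,-.002,.061,188.5)
c=r.capture("wrist");W=world(c);hsv=cv2.cvtColor(c["img"],cv2.COLOR_BGR2HSV)
cv2.imwrite("pics/w1.png",c["img"])
p=blob(W,hsv,(0,0,640,400),(100,120,40),(130,255,255),(.055,.075)); p=p[np.hypot(p[:,0]-.5635,p[:,1]+.002)<.05]
print(rect(p),np.median(p,0))
```

```text
offset [-0.09  0.08  5.79] spin -0.004 | tcp [ 0.5645 -0.0028  0.1189] yaw -171.7 w 1.002 F [ 0.6 -0.7  0. ] j6 -7.9
[5.643e+02 2.000e-01 5.900e+01 5.890e+01 9.800e+00] [ 0.5644878  -0.0021594   0.06502212]
```

View pics/w1.png

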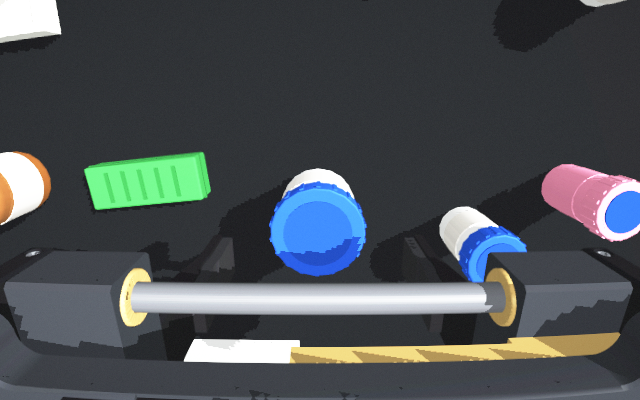

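The wrist view shows the large blue cap at (318,230), centred between the fingers at columns 215 and 430. It agrees with the top view to 2 mm. I'll descend and grip.

{"method": "apply_moves", "body": {
  "plan": [
    {"grip": 1, "offset": [-0.1, 0, 3.0], "spin": 0},
    {"grip": 1, "offset": [-0.1, 0, 5.8], "spin": 0},
    {"grip": 1, "offset": [-0.1, 0, 5.8], "spin": 0},
    {"grip": 0.4, "offset": [-0.1, 0, 5.8], "spin": 0},
    {"grip": 0.4, "offset": [-0.1, 0, 5.8], "spin": 0}
  ]
}}

```text
time_s: 2.25
tcp_pos: [0.5647, -0.0039, 0.0637]
ee_rot: [[0.143, -0.99, 0.003], [-0.99, -0.143, 0.0], [0.0, -0.003, -1.0]]
wrist_force: [-0.4, 0.2, -0.5]
gripper_width: 0.893
gripper_force: 0.0
```

{"method": "apply_moves", "body": {
  "plan": [
    {"grip": 0.4, "offset": [0, 0, 0], "spin": 0},
    {"grip": 0.4, "offset": [0, 0, 0], "spin": 0},
    {"grip": 0.4, "offset": [0, 0, -2], "spin": 0},
    {"grip": 0.4, "offset": [0, 0, -7], "spin": 0},
    {"grip": 0.4, "offset": [0, 0, -12.5], "spin": 0}
  ]
}}

```text
time_s: 2.75
tcp_pos: [0.5625, -0.0042, 0.1828]
ee_rot: [[0.142, -0.99, -0.003], [-0.99, -0.142, -0.001], [0.0, 0.003, -1.0]]
wrist_force: [1.3, 1.0, -1.9]
gripper_width: 0.66
gripper_force: 30.0
```

```bash
python3 -c "
from h import *
to(.6213,.3118,.20,188.5)"
```

```text
offset [-30.44 -10.31  -1.76] spin -0.006 | tcp [ 0.5625 -0.0042  0.1828] yaw -171.8 w 0.66 F [ 1.3  1.  -1.9] j6 -7.9
```

{"method": "apply_moves", "body": {
  "plan": [
    {"grip": 0.4, "offset": [-5, -1.6, -1.8], "spin": 0},
    {"grip": 0.4, "offset": [-14, -4.7, -1.8], "spin": 0},
    {"grip": 0.4, "offset": [-18, -6, -1.8], "spin": 0},
    {"grip": 0.4, "offset": [-22, -7.5, -1.8], "spin": 0},
    {"grip": 0.4, "offset": [-26, -9, -1.8], "spin": 0}
  ]
}}

```text
time_s: 3.25
tcp_pos: [0.6095, 0.2407, 0.2004]
ee_rot: [[0.142, -0.99, -0.0], [-0.99, -0.142, 0.0], [-0.0, -0.0, -1.0]]
wrist_force: [1.4, -0.1, -2.0]
gripper_width: 0.659
gripper_force: 30.0
```

```bash
python3 -c "
from h import *
to(.6213,.3118,.19,188.5)"
```

```text
offset [-6.86 -2.18  1.05] spin -0.006 | tcp [0.6095 0.2407 0.2004] yaw -171.8 w 0.659 F [ 1.4 -0.1 -2. ] j6 -27.5
```

{"method": "apply_moves", "body": {
  "plan": [
    {"grip": 0.4, "offset": [-4, -1.3, 0.5], "spin": 0},
    {"grip": 0.4, "offset": [-6.9, -2.2, 1], "spin": 0},
    {"grip": 0.4, "offset": [-6.9, -2.2, 1], "spin": 0},
    {"grip": 0.4, "offset": [-6.9, -2.2, 1], "spin": 0}
  ]
}}

```text
time_s: 3.65
tcp_pos: [0.6211, 0.3106, 0.1892]
ee_rot: [[0.143, -0.99, -0.002], [-0.99, -0.143, -0.001], [0.001, 0.002, -1.0]]
wrist_force: [-0.5, 0.5, -1.9]
gripper_width: 0.66
gripper_force: 30.0
```

Run:
```python
from h import *
to(.6213,.3118,.068,188.5)
c=r.capture("wrist");cv2.imwrite("pics/w2.png",c["img"])
W=world(r.capture("top"))
p=W[60:180,130:280].reshape(-1,3);p=p[(p[:,2]>.1)&(p[:,2]<.115)&(p[:,0]<.61)] # near rim etc
print(rect(p))
```

```text
offset [-0.12 -0.06 12.12] spin -0.004 | tcp [0.6211 0.3106 0.1892] yaw -171.8 w 0.66 F [-0.5  0.5 -1.9] j6 -31.6
[559.2 255.  265.   54.9 -79.5]
```

View pics/w2.png

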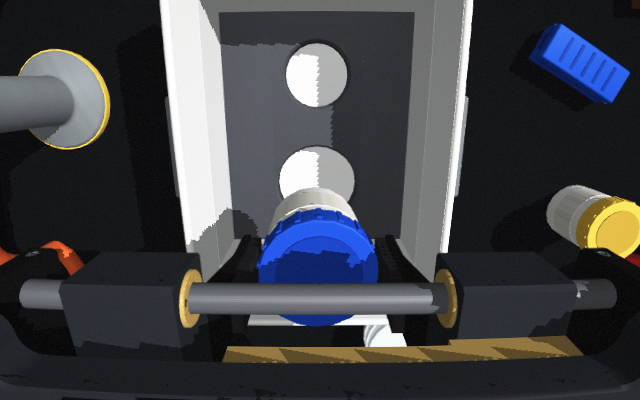

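The pot sits at column 317 and is in line with the large hole, which is centred at about (317,180). I'll lower it.

{"method": "apply_moves", "body": {
  "plan": [
    {"grip": 0.4, "offset": [-0.1, 0, 4], "spin": 0},
    {"grip": 0.4, "offset": [-0.1, 0, 8], "spin": 0},
    {"grip": 0.4, "offset": [-0.1, 0, 10.5], "spin": 0},
    {"grip": 0.4, "offset": [-0.1, 0, 11.5], "spin": 0},
    {"grip": 0.4, "offset": [-0.1, 0, 11.5], "spin": 0}
  ]
}}

```text
time_s: 4.25
tcp_pos: [0.6219, 0.31, 0.0758]
ee_rot: [[0.141, -0.99, 0.0], [-0.99, -0.141, -0.001], [0.001, -0.0, -1.0]]
wrist_force: [-0.0, -0.0, -2.5]
gripper_width: 0.656
gripper_force: 30.0
```

{"method": "apply_moves", "body": {
  "plan": [
    {"grip": 0.4, "offset": [0, 0, 0.2], "spin": 0},
    {"grip": 0.4, "offset": [0, 0, 0.4], "spin": 0},
    {"grip": 0.4, "offset": [0, 0, 0.6], "spin": 0},
    {"grip": 0.4, "offset": [0, 0, 0.6], "spin": 0}
  ]
}}

```text
time_s: 4.65
tcp_pos: [0.6227, 0.3113, 0.0748]
ee_rot: [[0.144, -0.99, 0.004], [-0.99, -0.144, 0.001], [-0.0, -0.004, -1.0]]
wrist_force: [-3.9, -2.4, 14.8]
gripper_width: 0.662
gripper_force: 30.0
```

Run:
```python
from h import *
to(.6213,.3118,.068,188.5)
c=r.capture("wrist");cv2.imwrite("pics/w3.png",c["img"])
c2=r.capture("scene");cv2.imwrite("pics/s3.png",cv2.resize(c2["img"][200:400,260:480],None,fx=3,fy=3))
```

```text
offset [-0.07  0.14  0.68] spin -0.004 | tcp [0.6227 0.3113 0.0748] yaw -171.7 w 0.662 F [-3.9 -2.4 14.8] j6 -31.7
```

View pics/w3.png

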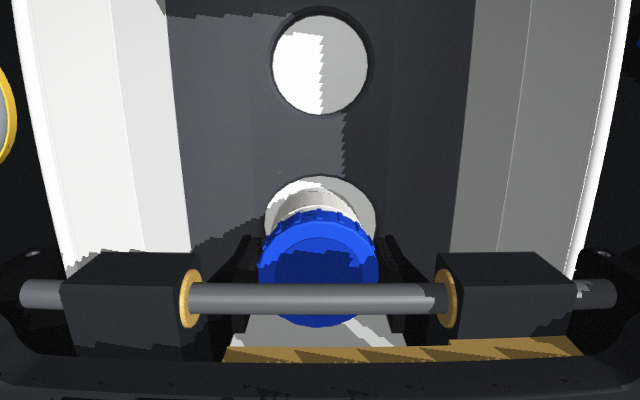

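View pics/s3.png

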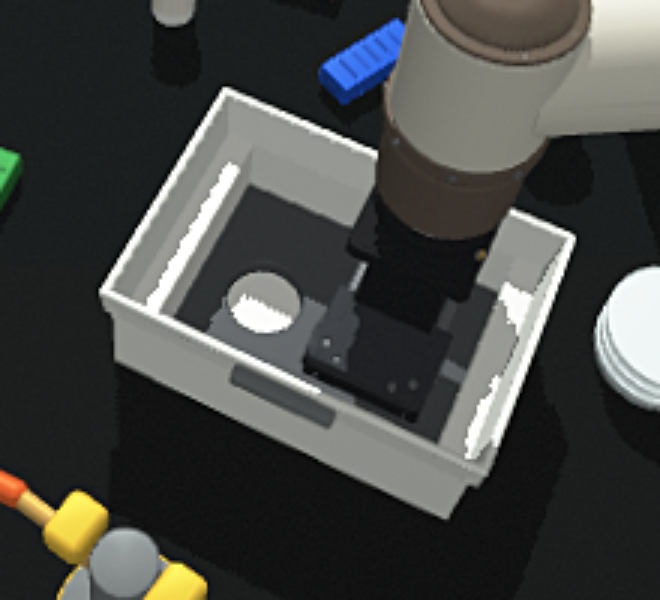

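The white body is inside the hole. The contact 6 mm higher than expected fits the fingers closing while the lift had already begun. I'll check the cap-top height, which should be 69 mm when seated.

Run:
```python
from h import *
c=r.capture("wrist");W=world(c);hsv=cv2.cvtColor(c["img"],cv2.COLOR_BGR2HSV)
p=blob(W,hsv,(275,240,362,282),(100,120,40),(130,255,255),(.03,.12));print(np.percentile(p,[5,50,95],axis=0).round(4))
f=W[60:140,200:260].reshape(-1,3);print("foam",np.nanmedian(f,0))
h=blob(W,hsv,(265,5,380,120),(0,0,60),(180,60,255),(-.01,.013));print("S hole",rect(h),np.median(h,0))
```

```text
[[0.6051 0.2968 0.0698]
 [0.6231 0.3065 0.071 ]
 [0.6408 0.3166 0.0721]]
foam [0.68089802 0.24388963 0.02058289]
S hole [634.9 218.8  53.8  53.5   1.6] [0.63527572 0.2182124  0.00564996]
```

{"method": "apply_moves", "body": {
  "plan": [
    {"grip": 0.4, "offset": [0, 0, -0.5], "spin": 0},
    {"grip": 0.9, "offset": [0, 0, -0.5], "spin": 0},
    {"grip": 0.9, "offset": [0, 0, -0.5], "spin": 0},
    {"grip": 0.9, "offset": [0, 0, -0.5], "spin": 0},
    {"grip": 0.9, "offset": [0, 0, -0.5], "spin": 0}
  ]
}}

```text
time_s: 5.3
tcp_pos: [0.6216, 0.3113, 0.0735]
ee_rot: [[0.142, -0.99, -0.0], [-0.99, -0.142, -0.0], [0.0, 0.0, -1.0]]
wrist_force: [0.1, 0.3, 0.4]
gripper_width: 0.876
gripper_force: 0.0
```

{"method": "apply_moves", "body": {
  "plan": [
    {"grip": 0.9, "offset": [0, 0, -2], "spin": 0},
    {"grip": 0.9, "offset": [0, 0, -5], "spin": 0},
    {"grip": 1, "offset": [0, 0, -8], "spin": 0},
    {"grip": 1, "offset": [0, 0, -8], "spin": 0}
  ]
}}

```text
time_s: 5.7
tcp_pos: [0.6242, 0.3129, 0.1594]
ee_rot: [[0.144, -0.99, 0.009], [-0.99, -0.144, 0.005], [-0.004, -0.009, -1.0]]
wrist_force: [0.3, 0.6, 1.0]
gripper_width: 0.978
gripper_force: 0.0
```

Run:
```python
from h import *
to(.4475,.0015,.15,188.5)
c=r.capture("wrist");W=world(c);hsv=cv2.cvtColor(c["img"],cv2.COLOR_BGR2HSV)
p=blob(W,hsv,(230,150,420,282),(100,120,40),(130,255,255),(.06,.08));print(rect(p),np.percentile(p,[5,50,95],axis=0).round(4))
```

```text
offset [28.28 21.96  0.64] spin -0.004 | tcp [0.6242 0.3129 0.1594] yaw -171.7 w 0.978 F [0.3 0.6 1. ] j6 -31.7
[623.4 316.6  59.1  59.  -71. ] [[0.6003 0.2912 0.068 ]
 [0.6237 0.3142 0.07  ]
 [0.6467 0.3388 0.0713]]
```

{"method": "apply_moves", "body": {
  "plan": [
    {"grip": 1, "offset": [28.3, 22, 0.6], "spin": 0},
    {"grip": 1, "offset": [28.3, 22, 0.6], "spin": 0},
    {"grip": 1, "offset": [28.3, 22, 0.6], "spin": 0},
    {"grip": 1, "offset": [28.3, 22, 0.6], "spin": 0},
    {"grip": 1, "offset": [28.3, 22, 0.6], "spin": 0}
  ]
}}

```text
time_s: 6.25
tcp_pos: [0.496, 0.0924, 0.1486]
ee_rot: [[0.143, -0.99, -0.002], [-0.99, -0.143, -0.001], [0.001, 0.002, -1.0]]
wrist_force: [-0.7, -0.5, 0.5]
gripper_width: 0.995
gripper_force: 0.0
```

```bash
python3 -c "
from h import *
to(.4475,.0015,.11,188.5)"
```

```text
offset [8.3  6.08 3.88] spin -0.005 | tcp [0.496  0.0924 0.1486] yaw -171.8 w 0.995 F [-0.7 -0.5  0.5] j6 -20.8
```

{"method": "apply_moves", "body": {
  "plan": [
    {"grip": 1, "offset": [4, 3, 1.5], "spin": 0},
    {"grip": 1, "offset": [8.3, 6.1, 3], "spin": 0},
    {"grip": 1, "offset": [8.3, 6.1, 3.9], "spin": 0},
    {"grip": 1, "offset": [8.3, 6.1, 3.9], "spin": 0}
  ]
}}

```text
time_s: 6.65
tcp_pos: [0.4468, 0.0015, 0.109]
ee_rot: [[0.14, -0.99, -0.005], [-0.99, -0.14, -0.001], [0.001, 0.005, -1.0]]
wrist_force: [0.6, 0.9, -1.0]
gripper_width: 1.002
gripper_force: 0.0
```

Run:
```python
from h import *
to(.4475,.0015,.061,188.5)
c=r.capture("wrist");W=world(c);hsv=cv2.cvtColor(c["img"],cv2.COLOR_BGR2HSV)
p=blob(W,hsv,(0,0,640,400),(100,120,40),(130,255,255),(.055,.075)); p=p[np.hypot(p[:,0]-.4475,p[:,1]-.0015)<.03]
print(rect(p),np.median(p,0))
```

```text
offset [ 0.01 -0.1   4.8 ] spin -0.008 | tcp [0.4468 0.0015 0.109 ] yaw -172.0 w 1.002 F [ 0.6  0.9 -1. ] j6 -13.1
[447.5   4.7  41.5  41.3 -35.4] [0.44778937 0.00491993 0.06513503]
```

{"method": "apply_moves", "body": {
  "plan": [
    {"grip": 1, "offset": [-0.2, -0.1, 2.5], "spin": 0},
    {"grip": 1, "offset": [-0.2, -0.1, 4.8], "spin": 0},
    {"grip": 1, "offset": [-0.2, -0.1, 4.8], "spin": 0},
    {"grip": 0.2, "offset": [-0.2, -0.1, 4.8], "spin": 0},
    {"grip": 0.2, "offset": [-0.2, -0.1, 4.8], "spin": 0}
  ]
}}

```text
time_s: 7.2
tcp_pos: [0.4514, 0.0063, 0.0638]
ee_rot: [[0.144, -0.99, 0.002], [-0.99, -0.144, 0.001], [-0.0, -0.002, -1.0]]
wrist_force: [0.6, -0.2, -0.1]
gripper_width: 0.895
gripper_force: 0.0
```

{"method": "apply_moves", "body": {
  "plan": [
    {"grip": 0.2, "offset": [0, 0, 0], "spin": 0},
    {"grip": 0.2, "offset": [0, 0, 0], "spin": 0},
    {"grip": 0.2, "offset": [0, 0, 0], "spin": 0},
    {"grip": 0.2, "offset": [0, 0, 0], "spin": 0},
    {"grip": 0.2, "offset": [0, 0, 0], "spin": 0}
  ]
}}

```text
time_s: 7.7
tcp_pos: [0.4499, 0.0054, 0.0628]
ee_rot: [[0.142, -0.99, -0.0], [-0.99, -0.142, -0.0], [0.0, 0.0, -1.0]]
wrist_force: [-0.6, -0.6, -0.3]
gripper_width: 0.45
gripper_force: 30.2
```

{"method": "apply_moves", "body": {
  "plan": [
    {"grip": 0.2, "offset": [0, 0, -2], "spin": 0},
    {"grip": 0.2, "offset": [0, 0, -7], "spin": 0},
    {"grip": 0.2, "offset": [0, 0, -12], "spin": 0},
    {"grip": 0.2, "offset": [0, 0, -13], "spin": 0}
  ]
}}

```text
time_s: 8.1
tcp_pos: [0.4533, 0.0062, 0.1985]
ee_rot: [[0.144, -0.99, 0.012], [-0.99, -0.144, 0.003], [-0.001, -0.012, -1.0]]
wrist_force: [0.7, -0.1, -1.1]
gripper_width: 0.455
gripper_force: 29.9
```

```bash
python3 -c "
from h import *
to(.6353,.217,.19,188.5)"
```

```text
offset [-18.24 -21.03   1.12] spin -0.004 | tcp [0.4533 0.0062 0.1985] yaw -171.7 w 0.455 F [ 0.7 -0.1 -1.1] j6 -13.3
```

{"method": "apply_moves", "body": {
  "plan": [
    {"grip": 0.2, "offset": [-3, -3.4, 1], "spin": 0},
    {"grip": 0.2, "offset": [-6, -6.9, 1], "spin": 0},
    {"grip": 0.2, "offset": [-9, -10.4, 1], "spin": 0},
    {"grip": 0.2, "offset": [-12, -13.8, 1], "spin": 0},
    {"grip": 0.2, "offset": [-15, -17.3, 1], "spin": 0}
  ]
}}

```text
time_s: 8.6
tcp_pos: [0.6004, 0.1799, 0.1817]
ee_rot: [[0.142, -0.99, -0.002], [-0.99, -0.142, -0.001], [0.0, 0.002, -1.0]]
wrist_force: [0.6, -1.2, -0.7]
gripper_width: 0.449
gripper_force: 29.9
```

```bash
python3 -c "
from h import *
to(.6353,.217,.19,188.5)"
```

```text
offset [-3.18 -3.98 -0.84] spin -0.005 | tcp [0.6004 0.1799 0.1817] yaw -171.8 w 0.449 F [ 0.6 -1.2 -0.7] j6 -23.2
```

{"method": "apply_moves", "body": {
  "plan": [
    {"grip": 0.2, "offset": [-1.6, -2, -0.8], "spin": 0},
    {"grip": 0.2, "offset": [-3.2, -4, -0.8], "spin": 0},
    {"grip": 0.2, "offset": [-3.2, -4, -0.8], "spin": 0},
    {"grip": 0.2, "offset": [-3.2, -4, -0.8], "spin": 0}
  ]
}}

```text
time_s: 9.0
tcp_pos: [0.6343, 0.2159, 0.189]
ee_rot: [[0.143, -0.99, -0.003], [-0.99, -0.143, -0.001], [0.001, 0.003, -1.0]]
wrist_force: [-1.0, -1.3, -1.1]
gripper_width: 0.449
gripper_force: 29.9
```

```bash
python3 -c "
from h import *
to(.6353,.217,.071,188.5)"
```

```text
offset [-0.1  -0.15 11.8 ] spin -0.005 | tcp [0.6343 0.2159 0.189 ] yaw -171.8 w 0.449 F [-1.  -1.3 -1.1] j6 -24.4
```

{"method": "apply_moves", "body": {
  "plan": [
    {"grip": 0.2, "offset": [-0.1, -0.1, 4], "spin": 0},
    {"grip": 0.2, "offset": [-0.1, -0.1, 8], "spin": 0},
    {"grip": 0.2, "offset": [-0.1, -0.1, 10.8], "spin": 0},
    {"grip": 0.2, "offset": [-0.1, -0.1, 11.6], "spin": 0},
    {"grip": 0.2, "offset": [-0.1, -0.1, 11.7], "spin": 0}
  ]
}}

```text
time_s: 9.5
tcp_pos: [0.635, 0.2161, 0.0729]
ee_rot: [[0.142, -0.99, -0.002], [-0.99, -0.142, -0.002], [0.001, 0.002, -1.0]]
wrist_force: [-0.1, 0.2, 0.1]
gripper_width: 0.45
gripper_force: 29.9
```

{"method": "apply_moves", "body": {
  "plan": [
    {"grip": 0.2, "offset": [0, 0, 0.1], "spin": 0},
    {"grip": 0.2, "offset": [0, 0, 0.3], "spin": 0},
    {"grip": 0.2, "offset": [0, 0, 0.3], "spin": 0}
  ]
}}

```text
time_s: 9.8
tcp_pos: [0.6363, 0.2174, 0.0722]
ee_rot: [[0.143, -0.99, 0.002], [-0.99, -0.143, 0.001], [-0.001, -0.002, -1.0]]
wrist_force: [0.4, 0.1, -1.0]
gripper_width: 0.451
gripper_force: 29.9
```

{"method": "apply_moves", "body": {
  "plan": [
    {"grip": 0.2, "offset": [0, 0, 0.2], "spin": 0},
    {"grip": 0.2, "offset": [0, 0, 0.3], "spin": 0},
    {"grip": 0.2, "offset": [0, 0, 0.3], "spin": 0},
    {"grip": 0.2, "offset": [0, 0, 0.3], "spin": 0}
  ]
}}

```text
time_s: 10.2
tcp_pos: [0.6359, 0.2172, 0.068]
ee_rot: [[0.143, -0.99, 0.0], [-0.99, -0.143, 0.0], [-0.0, -0.0, -1.0]]
wrist_force: [0.5, 0.2, -0.2]
gripper_width: 0.448
gripper_force: 29.9
```

{"method": "apply_moves", "body": {
  "plan": [
    {"grip": 0.2, "offset": [0, 0, 0.1], "spin": 0},
    {"grip": 0.2, "offset": [0, 0, 0.1], "spin": 0},
    {"grip": 0.8, "offset": [0, 0, 0.1], "spin": 0},
    {"grip": 0.8, "offset": [0, 0, 0.1], "spin": 0},
    {"grip": 0.8, "offset": [0, 0, 0.1], "spin": 0}
  ]
}}

```text
time_s: 10.7
tcp_pos: [0.6357, 0.2171, 0.0663]
ee_rot: [[0.142, -0.99, -0.0], [-0.99, -0.142, -0.0], [0.0, 0.0, -1.0]]
wrist_force: [0.5, -0.2, -0.2]
gripper_width: 0.641
gripper_force: 0.0
```

{"method": "apply_moves", "body": {
  "plan": [
    {"grip": 0.8, "offset": [0, 0, 0], "spin": 0},
    {"grip": 0.8, "offset": [0, 0, -2], "spin": 0},
    {"grip": 0.8, "offset": [0, 0, -6], "spin": 0},
    {"grip": 0.8, "offset": [0, 0, -10], "spin": 0}
  ]
}}

```text
time_s: 11.1
tcp_pos: [0.6354, 0.2168, 0.1668]
ee_rot: [[0.143, -0.99, -0.002], [-0.99, -0.143, -0.001], [0.001, 0.002, -1.0]]
wrist_force: [0.5, 0.4, 0.8]
gripper_width: 0.796
gripper_force: 0.0
```

Run:
```python
from h import *
to(.606,-.270,.20,81.1)
c=r.capture("wrist");W=world(c);hsv=cv2.cvtColor(c["img"],cv2.COLOR_BGR2HSV);cv2.imwrite("pics/w4.png",c["img"])
p=blob(W,hsv,(0,0,640,400),(100,120,40),(130,255,255),(.06,.08));
p=p[np.hypot(p[:,0]-.636,p[:,1]-.217)<.04]
print(rect(p),np.median(p,0))
```

```text
offset [47.77  9.86 -3.25] spin 1.869 | tcp [0.6354 0.2168 0.1668] yaw -171.8 w 0.796 F [0.5 0.4 0.8] j6 -24.4
[633.5 216.5  41.3  40.8 -36.7] [0.63375153 0.21471252 0.06997728]
```

{"method": "apply_moves", "body": {
  "plan": [
    {"grip": 0.8, "offset": [20, 4, -3], "spin": 0.7},
    {"grip": 0.8, "offset": [20, 4, -3], "spin": 0.7},
    {"grip": 0.8, "offset": [20, 4, -3], "spin": 0.7},
    {"grip": 0.8, "offset": [20, 4, -3], "spin": 0.7},
    {"grip": 0.8, "offset": [20, 4, -3], "spin": 0.75}
  ]
}}

```text
time_s: 11.65
tcp_pos: [0.6244, 0.0088, 0.1978]
ee_rot: [[-0.58, -0.815, 0.001], [-0.815, 0.58, -0.0], [-0.001, -0.001, -1.0]]
wrist_force: [-1.1, 0.7, 0.2]
gripper_width: 0.804
gripper_force: 0.0
```

```bash
python3 -c "
from h import *
to(.606,-.270,.18,81.1)"
```

```text
offset [ 23.78 -14.66   1.79] spin 1.108 | tcp [0.6244 0.0088 0.1978] yaw 144.6 w 0.804 F [-1.1  0.7  0.2] j6 -51.1
```

{"method": "apply_moves", "body": {
  "plan": [
    {"grip": 0.7, "offset": [15, -9.3, 1], "spin": 1.1},
    {"grip": 0.7, "offset": [15, -9.3, 1], "spin": 1.1},
    {"grip": 0.7, "offset": [15, -9.3, 1], "spin": 1.1},
    {"grip": 0.7, "offset": [15, -9.3, 1], "spin": 1.1},
    {"grip": 0.7, "offset": [23.8, -14.7, 1.8], "spin": 1.1}
  ]
}}

```text
time_s: 12.15
tcp_pos: [0.613, -0.213, 0.1829]
ee_rot: [[-0.978, -0.208, 0.001], [-0.208, 0.978, 0.0], [-0.001, -0.0, -1.0]]
wrist_force: [1.6, 0.1, 0.5]
gripper_width: 0.702
gripper_force: 0.0
```

```bash
python3 -c "
from h import *
to(.606,-.270,.13,81.1)"
```

```text
offset [ 1.87 -5.43  5.29] spin 0.365 | tcp [ 0.613  -0.213   0.1829] yaw 102.0 w 0.702 F [1.6 0.1 0.5] j6 -73.1
```

{"method": "apply_moves", "body": {
  "plan": [
    {"grip": 0.6, "offset": [1, -2.7, 2.5], "spin": 0.365},
    {"grip": 0.6, "offset": [1.9, -5.4, 5.3], "spin": 0.365},
    {"grip": 0.6, "offset": [1.9, -5.4, 5.3], "spin": 0.365},
    {"grip": 0.6, "offset": [1.9, -5.4, 5.3], "spin": 0.365}
  ]
}}

```text
time_s: 12.55
tcp_pos: [0.6047, -0.2704, 0.1282]
ee_rot: [[-0.988, 0.152, -0.003], [0.152, 0.988, 0.0], [0.003, 0.0, -1.0]]
wrist_force: [0.2, -0.4, -0.4]
gripper_width: 0.603
gripper_force: 0.0
```

Run:
```python
from h import *
to(.606,-.270,.033,81.1)
c=r.capture("wrist");W=world(c);cv2.imwrite("pics/w5.png",c["img"])
p=W[np.abs(W[...,2]-.034)<.008]; p=p[np.hypot(p[:,0]-.606,p[:,1]+.27)<.07]
print(len(p),rect(p) if len(p) else "",np.median(p,0))
```

```text
offset [-0.14  0.05  9.52] spin 0.002 | tcp [ 0.6047 -0.2704  0.1282] yaw 81.2 w 0.603 F [ 0.2 -0.4 -0.4] j6 -88.6
1621 [ 605.1 -270.3   69.4   11.9   -8.4] [ 0.60206148 -0.26976375  0.03714963]
```

View pics/w5.png

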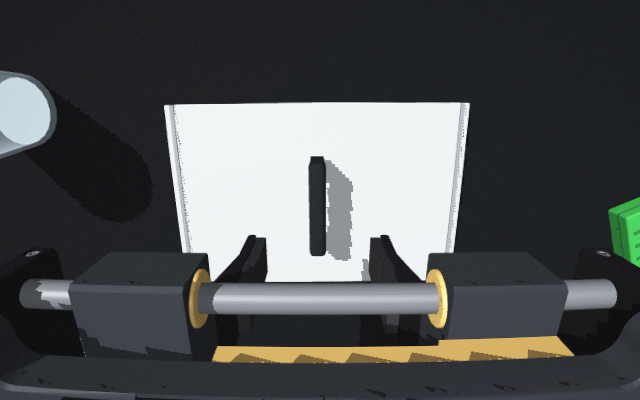

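The handle is at (317,205), centred between the fingers, and it measures 69 x 12 mm as it should.

{"method": "apply_moves", "body": {
  "plan": [
    {"grip": 0.6, "offset": [0, 0, 4], "spin": 0},
    {"grip": 0.6, "offset": [0, 0, 8], "spin": 0},
    {"grip": 0.6, "offset": [0, 0, 9.3], "spin": 0},
    {"grip": 0.6, "offset": [0, 0, 9.3], "spin": 0},
    {"grip": 0, "offset": [0, 0, 9.3], "spin": 0}
  ]
}}

```text
time_s: 13.1
tcp_pos: [0.6072, -0.2694, 0.0388]
ee_rot: [[-0.989, 0.149, 0.003], [0.149, 0.989, -0.001], [-0.003, -0.001, -1.0]]
wrist_force: [0.7, -0.4, 0.5]
gripper_width: 0.562
gripper_force: 0.0
```

{"method": "apply_moves", "body": {
  "plan": [
    {"grip": 0, "offset": [0, 0, 0.1], "spin": 0},
    {"grip": 0, "offset": [0, 0, 0.1], "spin": 0},
    {"grip": 0, "offset": [0, 0, 0.1], "spin": 0},
    {"grip": 0, "offset": [0, 0, 0.1], "spin": 0},
    {"grip": 0, "offset": [0, 0, 0.1], "spin": 0}
  ]
}}

```text
time_s: 13.6
tcp_pos: [0.6057, -0.2696, 0.0363]
ee_rot: [[-0.989, 0.15, 0.0], [0.15, 0.989, -0.0], [-0.001, -0.0, -1.0]]
wrist_force: [-0.1, -1.6, 1.3]
gripper_width: 0.143
gripper_force: 0.7
```

{"method": "apply_moves", "body": {
  "plan": [
    {"grip": 0, "offset": [0, 0, 0], "spin": 0},
    {"grip": 0, "offset": [0, 0, 0], "spin": 0},
    {"grip": 0, "offset": [0, 0, -1], "spin": 0},
    {"grip": 0, "offset": [0, 0, -3], "spin": 0},
    {"grip": 0, "offset": [0, 0, -6], "spin": 0}
  ]
}}

```text
time_s: 14.1
tcp_pos: [0.604, -0.2687, 0.0944]
ee_rot: [[-0.988, 0.151, -0.005], [0.151, 0.988, 0.002], [0.005, 0.001, -1.0]]
wrist_force: [1.2, 0.2, -1.5]
gripper_width: 0.135
gripper_force: 30.0
```

```bash
python3 -c "
from h import *
to(.628,.2665,.20,98.5)"
```

```text
offset [  5.78  53.28 -10.47] spin -0.3 | tcp [ 0.604  -0.2687  0.0944] yaw 81.3 w 0.135 F [ 1.2  0.2 -1.5] j6 -88.6
```

{"method": "apply_moves", "body": {
  "plan": [
    {"grip": 0, "offset": [0, 0, -4], "spin": 0},
    {"grip": 0, "offset": [0.3, 2, -8], "spin": 0},
    {"grip": 0, "offset": [0.6, 5, -10.5], "spin": -0.05},
    {"grip": 0, "offset": [1, 9, -10.5], "spin": -0.1},
    {"grip": 0, "offset": [1.4, 13, -10.5], "spin": -0.15}
  ]
}}

```text
time_s: 14.6
tcp_pos: [0.6113, -0.1375, 0.2023]
ee_rot: [[-1.0, 0.001, 0.002], [0.001, 1.0, 0.001], [-0.002, 0.001, -1.0]]
wrist_force: [0.5, 0.1, -1.1]
gripper_width: 0.134
gripper_force: 30.0
```

```bash
python3 -c "
from h import *
to(.628,.2665,.20,98.5)"
```

```text
offset [-1.65 40.4   0.27] spin -0.149 | tcp [ 0.6113 -0.1375  0.2023] yaw 90.0 w 0.134 F [ 0.5  0.1 -1.1] j6 -92.1
```

{"method": "apply_moves", "body": {
  "plan": [
    {"grip": 0, "offset": [-0.2, 4, 0], "spin": -0.03},
    {"grip": 0, "offset": [-0.4, 8.5, 0], "spin": -0.06},
    {"grip": 0, "offset": [-0.6, 13, 0], "spin": -0.09},
    {"grip": 0, "offset": [-0.8, 17.5, 0], "spin": -0.12},
    {"grip": 0, "offset": [-1, 22, 0], "spin": -0.15}
  ]
}}

```text
time_s: 15.1
tcp_pos: [0.621, 0.0832, 0.201]
ee_rot: [[-0.989, -0.149, -0.001], [-0.149, 0.989, 0.0], [0.001, 0.0, -1.0]]
wrist_force: [-0.2, 0.2, -2.1]
gripper_width: 0.135
gripper_force: 30.0
```

```bash
python3 -c "
from h import *
to(.628,.2665,.20,98.5)"
```

```text
offset [-3.43 18.02  0.11] spin 0.002 | tcp [0.621  0.0832 0.201 ] yaw 98.6 w 0.135 F [-0.2  0.2 -2.1] j6 -103.8
```

{"method": "apply_moves", "body": {
  "plan": [
    {"grip": 0, "offset": [-0.8, 4, 0], "spin": 0},
    {"grip": 0, "offset": [-1.6, 8.5, 0], "spin": 0},
    {"grip": 0, "offset": [-2.4, 13, 0], "spin": 0},
    {"grip": 0, "offset": [-3.2, 16.5, 0], "spin": 0},
    {"grip": 0, "offset": [-3.4, 18, 0], "spin": 0}
  ]
}}

```text
time_s: 15.6
tcp_pos: [0.628, 0.2678, 0.2003]
ee_rot: [[-0.989, -0.151, -0.001], [-0.151, 0.989, 0.0], [0.001, 0.001, -1.0]]
wrist_force: [0.2, -1.1, -2.3]
gripper_width: 0.137
gripper_force: 30.0
```

{"method": "apply_moves", "body": {
  "plan": [
    {"grip": 0, "offset": [0, 0, 0.5], "spin": 0},
    {"grip": 0, "offset": [0, 0, 2], "spin": 0},
    {"grip": 0, "offset": [0, 0, 3], "spin": 0},
    {"grip": 0, "offset": [0, 0, 3], "spin": 0}
  ]
}}

```text
time_s: 16.0
tcp_pos: [0.6274, 0.2625, 0.1686]
ee_rot: [[-0.989, -0.147, -0.004], [-0.147, 0.989, -0.002], [0.005, -0.002, -1.0]]
wrist_force: [-0.1, 0.0, -1.6]
gripper_width: 0.138
gripper_force: 30.0
```

Run:
```python
from h import *
to(.628,.2665,.1085,98.5)
c=r.capture("wrist");W=world(c);cv2.imwrite("pics/w6.png",c["img"])
W2=W.reshape(-1,3);C=np.array([.628,.2665]);u=np.array([-.148,.989]);v=np.array([.989,.148])
s=W2[:,:2]-C;a=s@v;b=s@u;z=W2[:,2]
# profile of rim and plate edges along crate x, at several y
for y in (-.06,-.03,-.08):
    k=(abs(b-y)<.004)
    pl=k&(abs(z-.14)<.015)&(abs(a)<.09); rm=k&(abs(z-.107)<.004)
    print(y,"plate",np.percentile(a[pl],[1,99]).round(4) if pl.any() else None,np.median(z[pl]) if pl.any() else None,"rim-",np.percentile(a[rm&(a<0)],[2,98]).round(4) if (rm&(a<0)).any() else None,"rim+",np.percentile(a[rm&(a>0)],[2,98]).round(4) if (rm&(a>0)).any() else None)
k=abs(a)<.05
rm=k&(abs(z-.107)<.004)&(b<0); pl=k&(abs(z-.14)<.02)
for n,m in(("rim y",rm),("plate y",pl)):
    if m.any():print(n,np.percentile(b[m],[1,99]).round(4))
```

```text
offset [-0.15  0.4   6.01] spin -0.001 | tcp [0.6274 0.2625 0.1686] yaw 98.4 w 0.138 F [-0.1  0.  -1.6] j6 -117.8
-0.06 plate [-0.0744  0.0011] 0.13800808520126023 rim- [-0.0916 -0.0852] rim+ None
-0.03 plate [-0.0742  0.0009] 0.13801690242116532 rim- [-0.0917 -0.0855] rim+ None
-0.08 plate [-0.0743  0.0033] 0.13806452987415463 rim- [-0.092  -0.0855] rim+ None
plate y [-0.1147  0.1086]
```

View pics/w6.png

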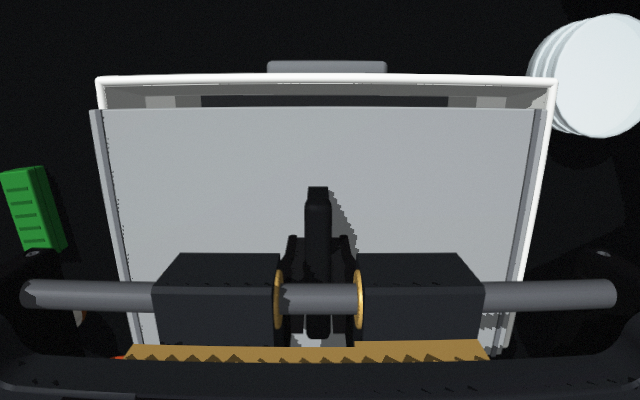

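Run:
```python
from h import *
to(.628,.2665,.1085,98.5)
W2=world(r.capture("wrist")).reshape(-1,3);C=np.array([.628,.2665]);u=np.array([-.148,.989]);v=np.array([.989,.148])
s=W2[:,:2]-C;a=s@v;b=s@u;z=W2[:,2]
m=(abs(z-.107)<.003)&(a<-.084)&(a>-.095)&(abs(b)<.15);print("rim y",np.percentile(b[m],[.3,50,99.7]).round(4))
for sg in(-1,1):
  m=(abs(z-.107)<.003)&(a<-.05)&(a>-.08)&(b*sg>.11)&(b*sg<.15)
  if m.any():print(sg,np.percentile(b[m],[2,98]).round(4))
  m=(abs(z-.139)<.012)&(a<-.055)&(a>-.07)&(b*sg>.09)&(b*sg<.13)
  if m.any():print("plate",sg,np.percentile(b[m],[1,99]).round(4))
q=W2[(abs(z-.107)<.003)&(a<-.086)&(a>-.095)&(abs(b)<.12)];print("rim line angle",np.degrees(np.arctan(np.polyfit(q[:,1],q[:,0],1)[0])))
```

```text
offset [-0.06  0.37  6.14] spin -0.001 | tcp [0.6281 0.2629 0.1699] yaw 98.4 w 0.131 F [-0.4 -0.2 -0.4] j6 -117.8
rim y [-0.1284  0.0013  0.1309]
-1 [-0.1291 -0.1226]
plate -1 [-0.116  -0.0903]
1 [0.1269 0.1335]
plate 1 [0.0902 0.1108]
rim line angle -8.631391261181717
```

{"method": "apply_moves", "body": {
  "plan": [
    {"grip": 0, "offset": [0, 0.5, 0], "spin": 0},
    {"grip": 0, "offset": [0, 0.5, 1], "spin": 0},
    {"grip": 0, "offset": [0, 0.5, 2], "spin": 0},
    {"grip": 0, "offset": [0, 0.5, 2.5], "spin": 0},
    {"grip": 0, "offset": [0, 0.5, 2.5], "spin": 0}
  ]
}}

```text
time_s: 16.6
tcp_pos: [0.627, 0.2688, 0.1441]
ee_rot: [[-0.989, -0.148, -0.003], [-0.148, 0.989, -0.002], [0.003, -0.001, -1.0]]
wrist_force: [-0.0, -0.6, -1.4]
gripper_width: 0.133
gripper_force: 30.0
```

Run:
```python
from h import *
to(.628,.2685,.1085,98.5)
W2=world(r.capture("wrist")).reshape(-1,3);C=np.array([.628,.2665]);u=np.array([-.148,.989]);v=np.array([.989,.148])
s=W2[:,:2]-C;a=s@v;b=s@u;z=W2[:,2]
for sg in(-1,1):
  m=(abs(z-.107)<.0025)&(a<-.05)&(a>-.08)&(b*sg>.119)&(b*sg<.15)
  if m.any():print(sg,np.percentile(b[m],[2,98]).round(4))
  m=(abs(z-.116)<.005)&(a<-.055)&(a>-.07)&(b*sg>.09)&(b*sg<.119)
  if m.any():print("plate",sg,np.percentile(b[m],[1,99]).round(4), np.median(z[m]))
```

```text
offset [-0.1  -0.04  3.56] spin 0.0 | tcp [0.627  0.2688 0.1441] yaw 98.5 w 0.133 F [-0.  -0.6 -1.4] j6 -118.2
-1 [-0.1289 -0.1224]
plate -1 [-0.1101 -0.0903] 0.1136920220505937
1 [0.1269 0.133 ]
plate 1 [0.0903 0.1168] 0.11359873350295643
```

{"method": "apply_moves", "body": {
  "plan": [
    {"grip": 0, "offset": [0, -0.1, 1], "spin": 0},
    {"grip": 0, "offset": [0, -0.1, 2], "spin": 0},
    {"grip": 0, "offset": [0, -0.1, 2.8], "spin": 0},
    {"grip": 0, "offset": [0, -0.1, 3.1], "spin": 0},
    {"grip": 0, "offset": [0, -0.1, 3.1], "spin": 0}
  ]
}}

```text
time_s: 17.15
tcp_pos: [0.6277, 0.268, 0.1139]
ee_rot: [[-0.989, -0.148, -0.001], [-0.148, 0.989, -0.001], [0.001, -0.001, -1.0]]
wrist_force: [-0.3, -0.1, -1.6]
gripper_width: 0.134
gripper_force: 30.0
```

{"method": "apply_moves", "body": {
  "plan": [
    {"grip": 0, "offset": [0, 0, 0.2], "spin": 0},
    {"grip": 0, "offset": [0, 0, 0.4], "spin": 0},
    {"grip": 0, "offset": [0, 0, 0.4], "spin": 0}
  ]
}}

```text
time_s: 17.45
tcp_pos: [0.6279, 0.2683, 0.1109]
ee_rot: [[-0.989, -0.148, -0.0], [-0.148, 0.989, 0.0], [0.0, 0.0, -1.0]]
wrist_force: [0.4, -0.5, -1.7]
gripper_width: 0.133
gripper_force: 30.0
```

{"method": "apply_moves", "body": {
  "plan": [
    {"grip": 0, "offset": [0, 0, 0.2], "spin": 0},
    {"grip": 0, "offset": [0, 0, 0.3], "spin": 0},
    {"grip": 0, "offset": [0, 0, 0.3], "spin": 0},
    {"grip": 0, "offset": [0, 0, 0.3], "spin": 0}
  ]
}}

```text
time_s: 17.85
tcp_pos: [0.6282, 0.2685, 0.1093]
ee_rot: [[-0.989, -0.149, 0.001], [-0.149, 0.989, 0.0], [-0.001, 0.0, -1.0]]
wrist_force: [-2.2, 0.1, 5.3]
gripper_width: 0.133
gripper_force: 30.0
```

Contact came at the expected height, so I'll release.

{"method": "apply_moves", "body": {
  "plan": [
    {"grip": 0, "offset": [0, 0, -0.1], "spin": 0},
    {"grip": 0.4, "offset": [0, 0, -0.1], "spin": 0},
    {"grip": 0.4, "offset": [0, 0, -0.1], "spin": 0},
    {"grip": 0.4, "offset": [0, 0, -0.1], "spin": 0},
    {"grip": 0.4, "offset": [0, 0, -0.1], "spin": 0}
  ]
}}

```text
time_s: 18.35
tcp_pos: [0.6279, 0.2683, 0.1085]
ee_rot: [[-0.989, -0.148, -0.0], [-0.148, 0.989, -0.0], [0.0, -0.0, -1.0]]
wrist_force: [0.2, -0.1, 0.4]
gripper_width: 0.372
gripper_force: 0.0
```

{"method": "apply_moves", "body": {
  "plan": [
    {"grip": 0.4, "offset": [0, 0, -1], "spin": 0},
    {"grip": 0.4, "offset": [0, 0, -4], "spin": 0},
    {"grip": 0.5, "offset": [0, 0, -8], "spin": 0},
    {"grip": 0.5, "offset": [0, 0, -8], "spin": 0}
  ]
}}

```text
time_s: 18.75
tcp_pos: [0.6313, 0.2698, 0.197]
ee_rot: [[-0.989, -0.15, 0.013], [-0.149, 0.989, 0.006], [-0.013, 0.004, -1.0]]
wrist_force: [0.9, -0.0, 1.4]
gripper_width: 0.475
gripper_force: 0.0
```

Run:
```python
from h import *
to(.403,.168,.14,71.8)
W2=world(r.capture("wrist")).reshape(-1,3);C=np.array([.628,.2665]);u=np.array([-.148,.989]);v=np.array([.989,.148])
s=W2[:,:2]-C;a=s@v;b=s@u;z=W2[:,2]
m=(abs(z-.078)<.01)&(abs(a)<.072)&(abs(b)<.11)
X=np.c_[a[m],b[m],np.ones(m.sum())];print("plate fit slope,z",np.linalg.lstsq(X,z[m],rcond=None)[0].round(4),m.sum())
m=(abs(z-.109)<.006)&(abs(a)<.045)&(abs(b)<.02);p=np.c_[a[m],b[m],z[m]];print("handle",rect(p),np.median(z[m]))
```

```text
offset [24.17 -6.67  5.35] spin 0.468 | tcp [0.6313 0.2698 0.197 ] yaw 98.6 w 0.475 F [ 0.9 -0.   1.4] j6 -118.1
plate fit slope,z [-0.0012  0.0001  0.0785] 44529
handle [ 0.4  2.7 69.5 11.7  0.5] 0.11016079557903588
```

{"method": "apply_moves", "body": {
  "plan": [
    {"grip": 0.75, "offset": [5, -1.4, 0], "spin": 0.1},
    {"grip": 0.75, "offset": [10, -2.8, 0], "spin": 0.25},
    {"grip": 0.75, "offset": [15, -4.2, 2], "spin": 0.4},
    {"grip": 0.75, "offset": [20, -5.6, 4], "spin": 0.468},
    {"grip": 0.75, "offset": [24.2, -6.7, 5.3], "spin": 0.468}
  ]
}}

```text
time_s: 19.3
tcp_pos: [0.4053, 0.1686, 0.138]
ee_rot: [[-0.949, 0.315, -0.001], [0.315, 0.949, -0.0], [0.001, -0.001, -1.0]]
wrist_force: [-0.6, 0.1, -0.1]
gripper_width: 0.748
gripper_force: 0.0
```

{"method": "apply_moves", "body": {
  "plan": [
    {"grip": 0.75, "offset": [0, 0, 0], "spin": 0},
    {"grip": 0.75, "offset": [0, 0, 2], "spin": 0},
    {"grip": 0.75, "offset": [0, 0, 2], "spin": 0}
  ]
}}

```text
time_s: 19.6
tcp_pos: [0.4059, 0.1688, 0.1174]
ee_rot: [[-0.949, 0.314, -0.004], [0.314, 0.949, -0.003], [0.003, -0.004, -1.0]]
wrist_force: [0.2, 0.0, 0.5]
gripper_width: 0.748
gripper_force: 0.0
```

Run:
```python
from h import *
to(.403,.168,.026,71.8)
c=r.capture("wrist");W=world(c);hsv=cv2.cvtColor(c["img"],cv2.COLOR_BGR2HSV);cv2.imwrite("pics/w7.png",c["img"])
p=blob(W,hsv,(0,0,640,400),(100,120,40),(130,255,255),(.017,.03)); p=p[np.hypot(p[:,0]-.403,p[:,1]-.168)<.06]
print(rect(p),np.median(p,0))
```

```text
offset [ 0.22 -0.13  9.14] spin -0.002 | tcp [0.4059 0.1688 0.1174] yaw 71.7 w 0.748 F [0.2 0.  0.5] j6 -152.1
[402.3 171.6  83.4  32.1 -18.1] [0.39891864 0.17239886 0.02252416]
```

View pics/w7.png

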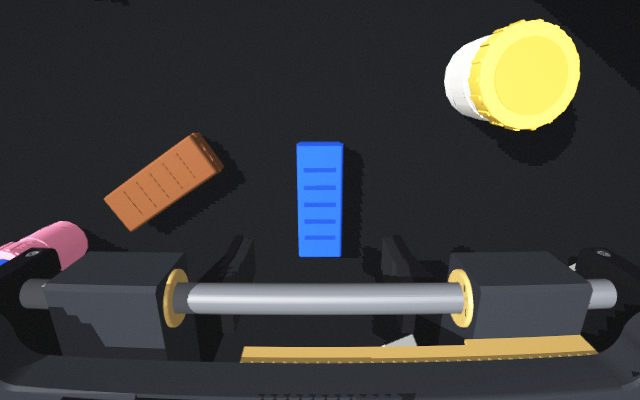

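The blue ribbed mailer at (320,200) is centred and in line with the fingers. The brown one at (163,180) and the yellow pot at (525,75) are clear of them.

{"method": "apply_moves", "body": {
  "plan": [
    {"grip": 0.75, "offset": [0.2, 0, 4], "spin": 0},
    {"grip": 0.75, "offset": [0.2, 0, 8], "spin": 0},
    {"grip": 0.75, "offset": [0.2, 0, 9], "spin": 0},
    {"grip": 0.75, "offset": [0.2, 0, 9], "spin": 0},
    {"grip": 0.75, "offset": [0.2, 0, 9], "spin": 0}
  ]
}}

```text
time_s: 20.15
tcp_pos: [0.4067, 0.1715, 0.0302]
ee_rot: [[-0.95, 0.313, 0.002], [0.313, 0.95, 0.001], [-0.001, 0.002, -1.0]]
wrist_force: [0.0, 0.3, 0.9]
gripper_width: 0.749
gripper_force: 0.0
```

{"method": "apply_moves", "body": {
  "plan": [
    {"grip": 0.1, "offset": [0, 0, 0], "spin": 0},
    {"grip": 0.1, "offset": [0, 0, 0], "spin": 0},
    {"grip": 0.1, "offset": [0, 0, 0], "spin": 0},
    {"grip": 0.1, "offset": [0, 0, 0], "spin": 0},
    {"grip": 0.1, "offset": [0, 0, 0], "spin": 0}
  ]
}}

```text
time_s: 20.65
tcp_pos: [0.4056, 0.1707, 0.0293]
ee_rot: [[-0.949, 0.314, 0.0], [0.314, 0.949, 0.0], [-0.0, 0.0, -1.0]]
wrist_force: [-0.2, -0.7, 0.3]
gripper_width: 0.382
gripper_force: 0.1
```

{"method": "apply_moves", "body": {
  "plan": [
    {"grip": 0.1, "offset": [0, 0, 0], "spin": 0},
    {"grip": 0.1, "offset": [0, 0, 0], "spin": 0},
    {"grip": 0.1, "offset": [0, 0, -1], "spin": 0},
    {"grip": 0.1, "offset": [0, 0, -4], "spin": 0},
    {"grip": 0.1, "offset": [0, 0, -8], "spin": 0}
  ]
}}

```text
time_s: 21.15
tcp_pos: [0.4044, 0.1696, 0.1089]
ee_rot: [[-0.949, 0.314, -0.004], [0.314, 0.949, -0.003], [0.003, -0.004, -1.0]]
wrist_force: [0.7, 0.4, -0.6]
gripper_width: 0.366
gripper_force: 30.0
```

Run:
```python
from h import *
# crate centre refined, place point at crate y -65 (mailer)
C=np.array([.628,.268]);u=np.array([-.148,.989]);v=np.array([.989,.148])
for y in(-.065,.065): print(y,(C+y*u).round(4))
p=C-.065*u;to(p[0],p[1],.20,98.5)
```

```text
-0.065 [0.6376 0.2037]
0.065 [0.6184 0.3323]
offset [-21.04  10.52  -9.21] spin -0.468 | tcp [0.4044 0.1696 0.1089] yaw 71.7 w 0.366 F [ 0.7  0.4 -0.6] j6 -152.4
```

{"method": "apply_moves", "body": {
  "plan": [
    {"grip": 0.1, "offset": [0, 0, -5], "spin": 0},
    {"grip": 0.1, "offset": [-3, 1.5, -9.2], "spin": -0.1},
    {"grip": 0.1, "offset": [-7, 3.5, -9.2], "spin": -0.2},
    {"grip": 0.1, "offset": [-11, 5.5, -9.2], "spin": -0.3},
    {"grip": 0.1, "offset": [-15, 7.5, -9.2], "spin": -0.4}
  ]
}}

```text
time_s: 21.65
tcp_pos: [0.5729, 0.1948, 0.2022]
ee_rot: [[-0.996, -0.085, 0.001], [-0.085, 0.996, 0.001], [-0.001, 0.001, -1.0]]
wrist_force: [1.1, 0.6, -1.3]
gripper_width: 0.363
gripper_force: 30.0
```

```bash
python3 -c "
from h import *
to(.6376,.2037,.16,98.5)"
```

```text
offset [-6.51  0.33  4.23] spin -0.063 | tcp [0.5729 0.1948 0.2022] yaw 94.9 w 0.363 F [ 1.1  0.6 -1.3] j6 -119.2
```

{"method": "apply_moves", "body": {
  "plan": [
    {"grip": 0.1, "offset": [-3, 0.2, 1], "spin": -0.06},
    {"grip": 0.1, "offset": [-6.5, 0.3, 2], "spin": -0.06},
    {"grip": 0.1, "offset": [-6.5, 0.3, 4], "spin": -0.06},
    {"grip": 0.1, "offset": [-6.5, 0.3, 4.2], "spin": -0.06},
    {"grip": 0.1, "offset": [-6.5, 0.3, 4.2], "spin": -0.06}
  ]
}}

```text
time_s: 22.15
tcp_pos: [0.6353, 0.2026, 0.1586]
ee_rot: [[-0.99, -0.14, -0.002], [-0.14, 0.99, -0.001], [0.002, -0.001, -1.0]]
wrist_force: [-0.1, -0.7, 0.2]
gripper_width: 0.363
gripper_force: 30.0
```

Run:
```python
from h import *
to(.6376,.2037,.108,98.5)
c=r.capture("wrist");W=world(c);hsv=cv2.cvtColor(c["img"],cv2.COLOR_BGR2HSV)
p=blob(W,hsv,(0,0,640,400),(100,120,40),(130,255,255),(.12,.19));C=np.array([.628,.268]);q=(p[:,:2]-C)@np.array([[.989,-.148],[.148,.989]])
print("mailer crate frame",np.percentile(np.c_[q,p[:,2]],[2,50,98],axis=0).round(4))
```

```text
offset [-0.25  0.08  5.06] spin -0.008 | tcp [0.6353 0.2026 0.1586] yaw 98.1 w 0.363 F [-0.1 -0.7  0.2] j6 -113.5
mailer crate frame [[-0.047  -0.0798  0.138 ]
 [-0.0204 -0.0646  0.1517]
 [ 0.0339 -0.0495  0.1532]]
```

{"method": "apply_moves", "body": {
  "plan": [
    {"grip": 0.1, "offset": [0, 0, 2], "spin": 0},
    {"grip": 0.1, "offset": [0, 0, 4], "spin": 0},
    {"grip": 0.1, "offset": [0, 0, 4.5], "spin": 0},
    {"grip": 0.1, "offset": [0, 0, 4.8], "spin": 0},
    {"grip": 0.1, "offset": [0, 0, 4.8], "spin": 0}
  ]
}}

```text
time_s: 22.7
tcp_pos: [0.6364, 0.2033, 0.1123]
ee_rot: [[-0.99, -0.141, 0.002], [-0.141, 0.99, 0.001], [-0.002, 0.0, -1.0]]
wrist_force: [-0.2, -0.3, -0.6]
gripper_width: 0.366
gripper_force: 30.0
```

{"method": "apply_moves", "body": {
  "plan": [
    {"grip": 0.1, "offset": [0, 0, 0.1], "spin": 0},
    {"grip": 0.1, "offset": [0, 0, 0.3], "spin": 0},
    {"grip": 0.1, "offset": [0, 0, 0.3], "spin": 0},
    {"grip": 0.1, "offset": [0, 0, 0.3], "spin": 0}
  ]
}}

```text
time_s: 23.1
tcp_pos: [0.6361, 0.203, 0.1082]
ee_rot: [[-0.99, -0.14, 0.0], [-0.14, 0.99, 0.0], [-0.0, 0.0, -1.0]]
wrist_force: [0.1, -0.4, -0.6]
gripper_width: 0.366
gripper_force: 30.0
```

{"method": "apply_moves", "body": {
  "plan": [
    {"grip": 0.1, "offset": [0, 0, 0.1], "spin": 0},
    {"grip": 0.1, "offset": [0, 0, 0.1], "spin": 0},
    {"grip": 0.1, "offset": [0, 0, 0.1], "spin": 0}
  ]
}}

```text
time_s: 23.4
tcp_pos: [0.6363, 0.2031, 0.1073]
ee_rot: [[-0.99, -0.14, 0.001], [-0.14, 0.99, 0.0], [-0.001, 0.0, -1.0]]
wrist_force: [-1.1, 0.2, 1.5]
gripper_width: 0.362
gripper_force: 30.0
```

{"method": "apply_moves", "body": {
  "plan": [
    {"grip": 0.55, "offset": [0, 0, 0], "spin": 0},
    {"grip": 0.55, "offset": [0, 0, 0], "spin": 0},
    {"grip": 0.55, "offset": [0, 0, 0], "spin": 0},
    {"grip": 0.55, "offset": [0, 0, 0], "spin": 0}
  ]
}}

```text
time_s: 23.8
tcp_pos: [0.636, 0.203, 0.1069]
ee_rot: [[-0.99, -0.14, -0.0], [-0.14, 0.99, -0.0], [0.0, -0.0, -1.0]]
wrist_force: [-0.0, -0.0, -1.0]
gripper_width: 0.537
gripper_force: 0.0
```

{"method": "apply_moves", "body": {
  "plan": [
    {"grip": 0.55, "offset": [0, 0, -1], "spin": 0},
    {"grip": 0.55, "offset": [0, 0, -4], "spin": 0},
    {"grip": 0.55, "offset": [0, 0, -8], "spin": 0},
    {"grip": 0.55, "offset": [0, 0, -9], "spin": 0}
  ]
}}

```text
time_s: 24.2
tcp_pos: [0.6385, 0.2038, 0.2035]
ee_rot: [[-0.99, -0.141, 0.01], [-0.141, 0.99, 0.003], [-0.01, 0.002, -1.0]]
wrist_force: [0.5, -0.3, 0.2]
gripper_width: 0.551
gripper_force: 0.0
```

Run:
```python
from h import *
to(.3635,-.3155,.16,101.6)
c=r.capture("wrist");W=world(c);hsv=cv2.cvtColor(c["img"],cv2.COLOR_BGR2HSV)
p=blob(W,hsv,(0,0,640,400),(100,120,40),(130,255,255),(.08,.13));C=np.array([.628,.268]);q=(p[:,:2]-C)@np.array([[.989,-.148],[.148,.989]])
print("mailer crate frame",np.percentile(np.c_[q,p[:,2]],[2,50,98],axis=0).round(4))
```

```text
offset [ 34.61 -47.53   3.9 ] spin -0.061 | tcp [0.6385 0.2038 0.2035] yaw 98.1 w 0.551 F [ 0.5 -0.3  0.2] j6 -113.5
mailer crate frame [[-0.046  -0.0795  0.0933]
 [-0.0089 -0.0644  0.1005]
 [ 0.0351 -0.0493  0.102 ]]
```

{"method": "apply_moves", "body": {
  "plan": [
    {"grip": 0.8, "offset": [34.6, -47.5, 0], "spin": -0.06},
    {"grip": 0.8, "offset": [34.6, -47.5, 0], "spin": -0.06},
    {"grip": 0.8, "offset": [34.6, -47.5, 1], "spin": -0.06},
    {"grip": 0.8, "offset": [34.6, -47.5, 3.9], "spin": -0.06},
    {"grip": 0.8, "offset": [34.6, -47.5, 3.9], "spin": -0.06}
  ]
}}

```text
time_s: 24.75
tcp_pos: [0.5172, -0.0189, 0.1869]
ee_rot: [[-0.98, -0.2, -0.0], [-0.2, 0.98, 0.0], [0.0, 0.0, -1.0]]
wrist_force: [0.4, -0.6, 0.1]
gripper_width: 0.787
gripper_force: 0.0
```

```bash
python3 -c "
from h import *
to(.3635,-.3155,.15,101.6)"
```

```text
offset [ 20.99 -25.99   3.7 ] spin -0.001 | tcp [ 0.5172 -0.0189  0.1869] yaw 101.5 w 0.787 F [ 0.4 -0.6  0.1] j6 -94.3
```

{"method": "apply_moves", "body": {
  "plan": [
    {"grip": 0.85, "offset": [21, -26, 3.7], "spin": 0},
    {"grip": 0.85, "offset": [21, -26, 3.7], "spin": 0},
    {"grip": 0.85, "offset": [21, -26, 3.7], "spin": 0},
    {"grip": 0.85, "offset": [21, -26, 3.7], "spin": 0},
    {"grip": 0.85, "offset": [21, -26, 3.7], "spin": 0}
  ]
}}

```text
time_s: 25.25
tcp_pos: [0.4028, -0.2393, 0.1595]
ee_rot: [[-0.98, -0.2, -0.0], [-0.2, 0.98, 0.0], [0.0, 0.0, -1.0]]
wrist_force: [1.2, 0.3, 0.0]
gripper_width: 0.845
gripper_force: 0.0
```

```bash
python3 -c "
from h import *
to(.3635,-.3155,.12,101.6)"
```

```text
offset [ 5.38 -6.68  3.95] spin -0.001 | tcp [ 0.4028 -0.2393  0.1595] yaw 101.5 w 0.845 F [1.2 0.3 0. ] j6 -67.7
```

{"method": "apply_moves", "body": {
  "plan": [
    {"grip": 0.85, "offset": [2.7, -3.3, 1], "spin": 0},
    {"grip": 0.85, "offset": [5.4, -6.7, 2.5], "spin": 0},
    {"grip": 0.85, "offset": [5.4, -6.7, 4], "spin": 0},
    {"grip": 0.85, "offset": [5.4, -6.7, 4], "spin": 0}
  ]
}}

```text
time_s: 25.65
tcp_pos: [0.3623, -0.3145, 0.1177]
ee_rot: [[-0.981, -0.196, -0.005], [-0.196, 0.981, 0.003], [0.004, 0.004, -1.0]]
wrist_force: [-0.9, 0.5, 0.7]
gripper_width: 0.851
gripper_force: 0.0
```

Run:
```python
from h import *
to(.3635,-.3155,.028,101.6)
c=r.capture("wrist");W=world(c);cv2.imwrite("pics/w8.png",c["img"])
p=W[(W[...,2]>.019)&(W[...,2]<.03)]; p=p[np.hypot(p[:,0]-.3635,p[:,1]+.3155)<.05]
print(len(p),rect(p),np.median(p,0))
```

```text
offset [-0.14 -0.15  8.97] spin -0.005 | tcp [ 0.3623 -0.3145  0.1177] yaw 101.3 w 0.851 F [-0.9  0.5  0.7] j6 -57.1
5208 [ 362.  -315.7   60.2   46.2   11.2] [ 0.35985195 -0.3160462   0.024723  ]
```

View pics/w8.png

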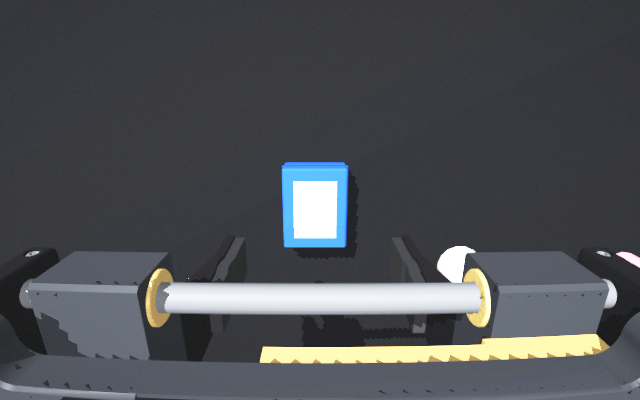

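The labelled slip box at (315,207) is centred and square to the fingers, and it measures 60 x 46 mm as it should. The green pot at (460,265) is clear.

{"method": "apply_moves", "body": {
  "plan": [
    {"grip": 0.85, "offset": [0, -0.1, 4], "spin": 0},
    {"grip": 0.85, "offset": [0, -0.1, 7.5], "spin": 0},
    {"grip": 0.85, "offset": [0, -0.1, 8.9], "spin": 0},
    {"grip": 0.85, "offset": [0, -0.1, 8.9], "spin": 0},
    {"grip": 0.85, "offset": [0, -0.1, 8.9], "spin": 0}
  ]
}}

```text
time_s: 26.2
tcp_pos: [0.3664, -0.3151, 0.0317]
ee_rot: [[-0.979, -0.202, 0.001], [-0.202, 0.979, -0.001], [-0.001, -0.001, -1.0]]
wrist_force: [-0.9, -0.8, -1.2]
gripper_width: 0.85
gripper_force: 0.0
```

{"method": "apply_moves", "body": {
  "plan": [
    {"grip": 0.3, "offset": [0, 0, 0], "spin": 0},
    {"grip": 0.3, "offset": [0, 0, 0], "spin": 0},
    {"grip": 0.3, "offset": [0, 0, 0], "spin": 0},
    {"grip": 0.3, "offset": [0, 0, 0], "spin": 0},
    {"grip": 0.3, "offset": [0, 0, 0], "spin": 0}
  ]
}}

```text
time_s: 26.7
tcp_pos: [0.3653, -0.3155, 0.0312]
ee_rot: [[-0.98, -0.199, 0.001], [-0.199, 0.98, -0.0], [-0.001, -0.0, -1.0]]
wrist_force: [-0.2, 0.3, 2.9]
gripper_width: 0.526
gripper_force: 30.0
```

{"method": "apply_moves", "body": {
  "plan": [
    {"grip": 0.3, "offset": [0, 0, 0], "spin": 0},
    {"grip": 0.3, "offset": [0, 0, 0], "spin": 0},
    {"grip": 0.3, "offset": [0, 0, -2], "spin": 0},
    {"grip": 0.3, "offset": [0, 0, -6], "spin": 0},
    {"grip": 0.3, "offset": [0, 0, -11], "spin": 0}
  ]
}}

```text
time_s: 27.2
tcp_pos: [0.3634, -0.3146, 0.14]
ee_rot: [[-0.98, -0.199, -0.006], [-0.199, 0.98, 0.003], [0.005, 0.004, -1.0]]
wrist_force: [1.2, -1.4, -1.7]
gripper_width: 0.527
gripper_force: 30.0
```

```bash
python3 -c "
from h import *
to(.6184,.3323,.20,98.5)"
```

```text
offset [-37.83  58.34  -5.97] spin 0.052 | tcp [ 0.3634 -0.3146  0.14  ] yaw 101.5 w 0.527 F [ 1.2 -1.4 -1.7] j6 -57.0
```

{"method": "apply_moves", "body": {
  "plan": [
    {"grip": 0.3, "offset": [-1.5, 2, -4], "spin": 0},
    {"grip": 0.3, "offset": [-4, 6, -6], "spin": 0.02},
    {"grip": 0.3, "offset": [-6.5, 10, -6], "spin": 0.05},
    {"grip": 0.3, "offset": [-9, 14, -6], "spin": 0.05},
    {"grip": 0.3, "offset": [-11.5, 18, -6], "spin": 0.05}
  ]
}}

```text
time_s: 27.7
tcp_pos: [0.4418, -0.1143, 0.2008]
ee_rot: [[-0.989, -0.15, 0.0], [-0.15, 0.989, 0.0], [-0.0, 0.0, -1.0]]
wrist_force: [1.4, -0.3, -1.6]
gripper_width: 0.531
gripper_force: 30.0
```

{"method": "apply_moves", "body": {
  "plan": [
    {"grip": 0.3, "offset": [-2.5, 4, 0], "spin": 0},
    {"grip": 0.3, "offset": [-5, 8, 0], "spin": 0},
    {"grip": 0.3, "offset": [-7.5, 12, 0], "spin": 0},
    {"grip": 0.3, "offset": [-10, 16, 0], "spin": 0},
    {"grip": 0.3, "offset": [-12.5, 20, 0], "spin": 0}
  ]
}}

```text
time_s: 28.2
tcp_pos: [0.5354, 0.1023, 0.2002]
ee_rot: [[-0.989, -0.15, -0.001], [-0.15, 0.989, -0.0], [0.001, -0.0, -1.0]]
wrist_force: [1.2, -0.9, -1.3]
gripper_width: 0.53
gripper_force: 30.0
```

```bash
python3 -c "
from h import *
to(.6184,.3323,.20,98.5)"
```

```text
offset [-11.66  21.49   0.  ] spin 0.003 | tcp [0.5354 0.1023 0.2002] yaw 98.7 w 0.53 F [ 1.2 -0.9 -1.3] j6 -109.2
```

{"method": "apply_moves", "body": {
  "plan": [
    {"grip": 0.3, "offset": [-2.5, 4.5, 0], "spin": 0},
    {"grip": 0.3, "offset": [-5, 9, 0], "spin": 0},
    {"grip": 0.3, "offset": [-7.5, 13.5, 0], "spin": 0},
    {"grip": 0.3, "offset": [-10, 18, 0], "spin": 0},
    {"grip": 0.3, "offset": [-11.7, 21.5, 0], "spin": 0}
  ]
}}

```text
time_s: 28.7
tcp_pos: [0.619, 0.3326, 0.1995]
ee_rot: [[-0.989, -0.15, -0.001], [-0.15, 0.989, -0.001], [0.001, -0.001, -1.0]]
wrist_force: [0.7, -1.3, 0.0]
gripper_width: 0.524
gripper_force: 30.0
```

{"method": "apply_moves", "body": {
  "plan": [
    {"grip": 0.3, "offset": [0, 0, 1], "spin": 0},
    {"grip": 0.3, "offset": [0, 0, 3], "spin": 0},
    {"grip": 0.3, "offset": [0, 0, 4], "spin": 0},
    {"grip": 0.3, "offset": [0, 0, 4], "spin": 0}
  ]
}}

```text
time_s: 29.1
tcp_pos: [0.6175, 0.3292, 0.1579]
ee_rot: [[-0.989, -0.149, -0.005], [-0.149, 0.989, -0.003], [0.005, -0.003, -1.0]]
wrist_force: [-0.3, -0.1, -1.3]
gripper_width: 0.525
gripper_force: 30.0
```

Run:
```python
from h import *
to(.6184,.3323,.109,98.5)
c=r.capture("wrist");W=world(c);hsv=cv2.cvtColor(c["img"],cv2.COLOR_BGR2HSV)
p=blob(W,hsv,(0,0,640,400),(100,120,40),(130,255,255),(.08,.19));C=np.array([.628,.268]);q=(p[:,:2]-C)@np.array([[.989,-.148],[.148,.989]]);k=q[:,1]>0
print("slip crate frame",np.percentile(np.c_[q,p[:,2]][k],[2,50,98],axis=0).round(4))
```

```text
offset [-0.16  0.31  4.89] spin 0.002 | tcp [0.6175 0.3292 0.1579] yaw 98.6 w 0.525 F [-0.3 -0.1 -1.3] j6 -122.6
slip crate frame [[-0.0347  0.0408  0.1322]
 [-0.0279  0.0631  0.1509]
 [ 0.0059  0.0853  0.1524]]
```

{"method": "apply_moves", "body": {
  "plan": [
    {"grip": 0.3, "offset": [0, 0.1, 2], "spin": 0},
    {"grip": 0.3, "offset": [0, 0.1, 4], "spin": 0},
    {"grip": 0.3, "offset": [0, 0.1, 4.5], "spin": 0},
    {"grip": 0.3, "offset": [0, 0.1, 4.5], "spin": 0},
    {"grip": 0.3, "offset": [0, 0.1, 4.5], "spin": 0}
  ]
}}

```text
time_s: 29.65
tcp_pos: [0.6195, 0.3318, 0.1175]
ee_rot: [[-0.989, -0.15, 0.002], [-0.15, 0.989, 0.001], [-0.002, 0.001, -1.0]]
wrist_force: [-0.0, -0.7, 0.1]
gripper_width: 0.527
gripper_force: 30.0
```

{"method": "apply_moves", "body": {
  "plan": [
    {"grip": 0.3, "offset": [0, 0, 0.2], "spin": 0},
    {"grip": 0.3, "offset": [0, 0, 0.3], "spin": 0},
    {"grip": 0.3, "offset": [0, 0, 0.3], "spin": 0},
    {"grip": 0.3, "offset": [0, 0, 0.3], "spin": 0}
  ]
}}

```text
time_s: 30.05
tcp_pos: [0.6187, 0.3317, 0.113]
ee_rot: [[-0.989, -0.15, 0.0], [-0.15, 0.989, 0.0], [-0.0, 0.0, -1.0]]
wrist_force: [1.2, -0.4, -0.5]
gripper_width: 0.528
gripper_force: 30.0
```

{"method": "apply_moves", "body": {
  "plan": [
    {"grip": 0.3, "offset": [0, 0, 0.2], "spin": 0},
    {"grip": 0.3, "offset": [0, 0, 0.35], "spin": 0},
    {"grip": 0.3, "offset": [0, 0, 0.35], "spin": 0},
    {"grip": 0.3, "offset": [0, 0, 0.35], "spin": 0}
  ]
}}

```text
time_s: 30.45
tcp_pos: [0.6186, 0.3317, 0.1094]
ee_rot: [[-0.989, -0.15, 0.0], [-0.15, 0.989, 0.0], [-0.0, 0.0, -1.0]]
wrist_force: [-0.6, -0.5, 0.4]
gripper_width: 0.525
gripper_force: 30.0
```

{"method": "apply_moves", "body": {
  "plan": [
    {"grip": 0.3, "offset": [0, 0, 0.1], "spin": 0},
    {"grip": 0.3, "offset": [0, 0, 0.1], "spin": 0},
    {"grip": 0.68, "offset": [0, 0, 0.1], "spin": 0},
    {"grip": 0.68, "offset": [0, 0, 0.1], "spin": 0},
    {"grip": 0.68, "offset": [0, 0, 0.1], "spin": 0}
  ]
}}

```text
time_s: 30.95
tcp_pos: [0.6186, 0.3315, 0.1077]
ee_rot: [[-0.989, -0.15, -0.0], [-0.15, 0.989, -0.0], [0.0, -0.0, -1.0]]
wrist_force: [0.4, 0.4, 0.2]
gripper_width: 0.658
gripper_force: 0.0
```

{"method": "apply_moves", "body": {
  "plan": [
    {"grip": 0.68, "offset": [0, 0, 0], "spin": 0},
    {"grip": 0.68, "offset": [0, 0, -2], "spin": 0},
    {"grip": 0.68, "offset": [0, 0, -6], "spin": 0},
    {"grip": 0.68, "offset": [0, 0, -10], "spin": 0}
  ]
}}

```text
time_s: 31.35
tcp_pos: [0.6183, 0.3312, 0.2083]
ee_rot: [[-0.989, -0.15, -0.002], [-0.15, 0.989, -0.002], [0.002, -0.001, -1.0]]
wrist_force: [0.4, 1.0, 0.4]
gripper_width: 0.68
gripper_force: 0.0
```

{"method": "apply_moves", "body": {
  "plan": [
    {"grip": 0.68, "offset": [5, -5, -3], "spin": 0},
    {"grip": 0.68, "offset": [10, -10, -3], "spin": 0},
    {"grip": 0.68, "offset": [15, -15, -3], "spin": 0},
    {"grip": 0.68, "offset": [19, -18, -3], "spin": 0},
    {"grip": 0.68, "offset": [19, -18, -3], "spin": 0}
  ]
}}

```text
time_s: 31.85
tcp_pos: [0.4668, 0.136, 0.2379]
ee_rot: [[-0.989, -0.15, 0.0], [-0.15, 0.989, 0.0], [-0.0, 0.0, -1.0]]
wrist_force: [0.0, -0.4, 0.1]
gripper_width: 0.68
gripper_force: 0.0
```

Run:
```python
from h import *
print(r.sense()["tcp_pos"],r.sense()["time_s"])
c=r.capture("top");cv2.imwrite("pics/t9.png",c["img"]);W=world(c);hsv=cv2.cvtColor(c["img"],cv2.COLOR_BGR2HSV)
C=np.array([.628,.268]);M=np.array([[.989,-.148],[.148,.989]])
P=W.reshape(-1,3);q=(P[:,:2]-C)@M
for n,s in(("mailer",-1),("slip",1)):
    k=(abs(q[:,0])<.07)&(q[:,1]*s>.02)&(q[:,1]*s<.1)&(P[:,2]>.092)&(P[:,2]<.108);Q=np.c_[q[k],P[k,2]];print(n,k.sum(),rect(Q),Q[:,2].mean(), np.ptp(Q[:,2]))
for n,b,lo,hi,z in [("yellow",(172,230,215,265),(20,100,100),(35,255,255),(.055,.08)),("green",(400,215,430,240),(45,80,50),(85,255,255),(.055,.08)),("gmail",(312,80,345,125),(45,80,50),(85,255,255),(.015,.03))]:
    p=blob(W,hsv,b,lo,hi,z);print(n,rect(p) if len(p) else 0)
```

```text
[0.46676729 0.13596799 0.23791597] 31.85
mailer 344 [  1.1 -68.4  77.   32.2   0.1] 0.09852828229705075 0.011259535381782065
slip 59 [ 23.   75.3  34.5  15.6 -50.7] 0.10070389218312942 0.012235638710368521
yellow [356.6 303.1  58.8  57.3 -43.9]
green [ 395.6 -190.4   39.6   39.2  -18.9]
gmail [691.3  -4.2  85.4  31.8  13.9]
```

View pics/t9.png

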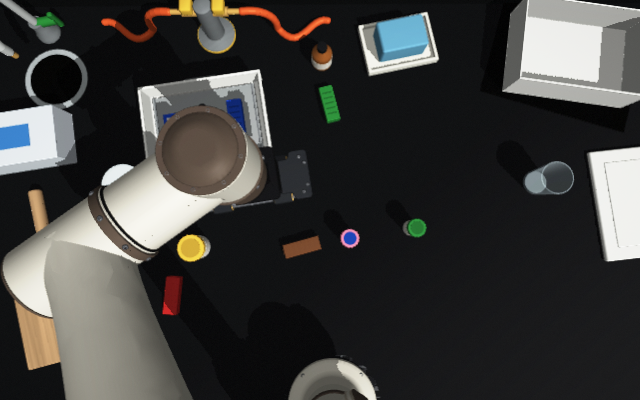

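The arm still hides the slip box, with only part of it visible near (170,120). I'll move clear and check again.

{"method": "apply_moves", "body": {
  "plan": [
    {"grip": 0.68, "offset": [0, -5, 0], "spin": 0},
    {"grip": 0.68, "offset": [0, -10, 0], "spin": 0},
    {"grip": 0.68, "offset": [0, -15, 0], "spin": 0},
    {"grip": 0.68, "offset": [0, -20, 0], "spin": 0},
    {"grip": 0.68, "offset": [0, -24, 0], "spin": 0}
  ]
}}

```text
time_s: 32.4
tcp_pos: [0.5045, -0.102, 0.2381]
ee_rot: [[-0.989, -0.149, 0.001], [-0.149, 0.989, -0.0], [-0.001, -0.0, -1.0]]
wrist_force: [0.6, 0.6, 0.0]
gripper_width: 0.683
gripper_force: 0.0
```

Run:
```python
from h import *
C=np.array([.628,.268]);M=np.array([[.989,-.148],[.148,.989]])
P=world(r.capture("top")).reshape(-1,3);q=(P[:,:2]-C)@M
for n,s in(("mailer",-1),("slip",1)):
    k=(abs(q[:,0])<.07)&(q[:,1]*s>.02)&(q[:,1]*s<.1)&(P[:,2]>.092)&(P[:,2]<.108);Q=np.c_[q[k],P[k,2]];print(n,k.sum(),rect(Q),np.median(Q[:,2]))
k=(abs(q[:,0])<.045)&(abs(q[:,1])<.015)&(P[:,2]>.1)&(P[:,2]<.12);Q=np.c_[q[k],P[k,2]];print("handle",rect(Q),np.median(Q[:,2]))
```

```text
mailer 117 [ 29.  -67.2  34.8  19.1 -77.3] 0.0989503377015408
slip 640 [-2.1 62.2 62.6 47.5  1. ] 0.10076983145094706
handle [-0.  -2.  69.5 12.6  0. ] 0.10797030617726304
```

All the pieces are flat and in place, so I'll hand the job in.

```bash
python3 -c "
from station import r
print(r.finish_job())"
```

```text
the job is handed in; nothing more can be done
None
```

The box is packed and handed in at about 32 s: both blue pots are in their holes, the divider is flat over them, and the blue mailer and slip box lie flat on opposite sides of the handle. The yellow and green items moved about 1 mm at most; the hand-in call returned no verdict.

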